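Load a plant label under the lever-lifted foot of a tag engraver

ROBOT

A 6-joint arm with a two-finger parallel gripper is mounted at the origin on the work surface. World frame = base frame: x ahead of the robot, y to its left, z up, the work surface at z = 0. Lengths are in m, angles in rad, forces in N, time in s.
With the tool pointing down it reaches from about 0.35 to 0.875 m from the base axis. Payload 15.5 kg.
Tool frame: the origin (TCP) lies between the finger pads; the fingertips stand 8 mm ahead of it and the grasp point (between the pads) lies 11 mm behind it (tip_reach is the z of the fingertips in the tool frame, in m); z points along the fingers, y is the direction in which the jaws open and shut (so a half turn about z gives the same grasp; the last joint's range is limited). The gripper opens to 85 mm and grips with 20 to 120 N. Pads are 22 mm wide; open, the fingers measure 114 mm over their backs; the gripper's body (76 mm by 85 mm) begins 54 mm behind the grasp point. The pads swing forward as they close: fully open they stand 13 mm farther back than shut.
Start: joints at [1.026, 0.494, 1.345, -0, 1.302, -0.096], TCP at [0.272, 0.563, 0.239] pointing down, gripper open.
Joint ranges: [-2.91, 2.91], [-0.82, 2.16], [0.22, 2.67], [-1.22, 4.37], [0.12, 2.79], [-3.08, 3.08]. Speed limits (rad/s): [1.89, 1.89, 2.57, 3.01, 3.01, 3.01].

INTERFACE

Orientations are given as a unit quaternion [x, y, z, w].
In Python, from cell import * gives the robot as it stands.
- The arm moves only by the tool apply_moves, never from a script. Its argument "deltas" is a list of rows, each a list of 3 entries, a list of its own where there are three numbers: the shift along the world's x, y, z in mm, then the turn, a rotation vector about the world's x, y, z in rad, then the opening, from 0 (shut) to 1 (fully open). In form: [[[x, y, z], [rx, ry, rz], grip], ...]. A call has 1 to 20 rows; each row is the pose to reach, as a shift and turn from the pose commanded when the call began; what a row does not reach only later rows make up. A row lasts 1/8 s, in which the tool goes at most 62.5 mm and 10.7 degrees, less where a joint would pass 70% of its speed; a pose out of reach is approached as far as the arm can. A call with a gripper value outside its range is refused whole. The fingers move at their own pace and stop on an object; the grip force is fixed at half the most. Time passes only in rows, so rows that repeat a pose let the fingers close. It gives the time, the measured TCP pose, the force and the opening at its end, in the units of the state.
- read_state(): the state, without advancing time (a new reading comes with each control period).
- capture(name): name is "side" or "top" or "wrist"; returns a dict with "color" (480x640x3 uint8, red, green, blue), "fovy" (degrees; the focal length in pixels is half the picture's height over the tangent of half this angle, whatever the lens; pixels are square), "cx", "cy" (the principal point, pixels), "D" ([k1, k2, p1, p2, k3] as OpenCV has them; the pictures are not rectified), "camera_from_world" (4x4, takes a point from world to camera coordinates). Camera axes: x right, y down, z forward; pixel columns grow to the right and rows downward; lengths in m; the calibration is good to about 2 mm. A picture is of the moment at which its call begins. There is no depth.
- job_done(): hands the job in, once; it reports no verdict.
The state is a dict: "t": time; "q": joint angles; "qvel": joint speeds; "joint_torque": joint torques, N m; "eef_pos": TCP position; "tool_rot": TCP orientation; "force": force on the tool from outside, world axes, zero at the start; "torque": the same for the moment, N m; "width": opening from 0.0 (shut) to 1.0 (fully open).
Only numpy, scipy, OpenCV 4.12 (cv2) and the standard library are available. Lean on these libraries where they do the work, as an engineer would, in place of code of your own. Each camera call takes 0.05 s, during which the arm holds its last target.

TASK

Load the wooden plant label into the small engraver: raise the lever on the side of its head all the way up, lay the label flat in the nest on the bed with its broad plate under the raised foot and its stake towards the open front, let go of it, and then push the lever down until the foot rests on the label. The label is kept stake-first in the roofed caddy, where only its plate can be taken, but under the head there is no room for a hand, so it will need taking again by its stake. Leave the trays, charger, canister and bird where they stand.

Things in the scene. Friction and masses are not known exactly. Their poses are not given: they have to be found in the camera images.
- engraver: White tag engraver, fixed. Origin under its base on the sill, z up, +x from open front to rear column. In mm: base x -95 to 140, y +-60, top (the bed) at z 20; column x 89 to 135, y +-25, to z 115; head overhanging the bed x 25 to 130, y +-18, z 65 to 115. The bed beside the stake's place is flat and open
- nest (a point): Nest centre on the bed under the foot, engraver frame (45, 0, 20) mm, same axes; the label's plate centre belongs here, label +x along engraver +x. Ledges 5 mm high bound it (engraver mm): side fences, inner faces y +-21, x 22 to 72; rear stop, face x 74; front lip 30 wide, x -87 to -79. Label play: 4 mm each way lengthwise, 3 mm sideways
- lift_lever (a joint): Lever on the head's right (-y) side, rad: 0 = level, pointing to the front (foot 3 mm over the bed); 1.1 = raised to its stop (foot 31 mm over the bed). The foot moves in step, 25.5 mm per rad. Friction (1 to 1.5 N at the knob) keeps it where left. With the label under the foot it stops at about 0.2
- lever_pivot (a point): Pivot of the lever, engraver frame (55, -52, 105) mm; the pivot axis is the engraver's y
- lever_knob (a point): Centre of the black knob on the lever's end: cylinder along engraver y, 14 mm wide, 18 mm diameter; at lever angle q it lies at lever_pivot + 60 mm * (-cos q, 0, sin q) in engraver axes. 27 mm free between the knob and the plane of the head's side. Lever arm 6 mm wide, 9 mm high
- foot_sole (a point): Centre of the flat underside of the round steel presser foot, 24 mm diameter
- caddy: Pale pine sleeve fixed to the sill, 110 mm long (x), 40 wide, 32 high, with its mouth at local -x (x = -55). Inside: floor 6 mm high (24 mm wide, it runs 15 mm out of the mouth under the plate), channel 24 mm wide, 20 mm high, closed at the back and roofed
- caddy_mouth (a point): Middle of the caddy's mouth on its floor, caddy frame (-55, 0, 6) mm; the label comes out along caddy -x
- label: Flat wooden plant label, 8 mm thick, 145 mm long, about 30 g. Origin: middle of the plate's underside, z up. Plate 50 mm (x +-25) by 36 mm (y); stake from x -25 to -110, 16 mm wide, ending in a 9 mm wide tip to x -120. At the start it lies on the caddy's floor with the stake inside and the plate outside, its x pointing out of the mouth
- label_plate (a point): Centre of the label's plate at half thickness (4 mm above the origin)
- trays: Stack of three round pale grey plastic trays, 96 mm diameter, 44 mm high; origin under its centre
- charger: White dome-shaped charger with a grey button on top, 85 mm diameter, 46 mm high; origin under its centre
- canister: Aluminium canister with screw lid, 55 mm diameter, 52 mm high; origin under its centre
- bird: White ceramic bird figurine, about 85 mm long (x from -37 to +46), 42 wide, 61 high; origin under its foot
There are look-alikes about, which are no part of the job. There is more than one size of the label; the job needs the smallest.

How it is judged:
On the way, in this order (a step that is already met when the one before it is completed fails the run):
1. the lever has been raised (above 0.9 rad) (value of joint lift_lever above 0.9 rad), for 0.2 s.
2. with the lever still up (above 0.8 rad) the label lies flat in the nest, plate under the foot, and is let go (value of joint lift_lever above 0.8 rad and x of label_plate in the frame of nest between -0.006 and 0.006 m and y of label_plate in the frame of nest between -0.005 and 0.005 m and z of label_plate in the frame of nest below 0.006 m and angle between the z axis of label and the z axis of engraver, either way round below 0.06 rad and angle between the x axis of label and the x axis of engraver, either way round below 0.15 rad and contact force between the fingers and label below 0.05 N), for 0.2 s.
At the end, for the whole second after the job is handed in: Label at rest, flat in the nest (plate centre within 6 mm lengthwise, 5 mm sideways of the nest's centre, at most 2 mm up; long axis within 0.15 rad, tilt within 0.06 rad), and lever down with the foot on the plate (sole under 9.8 mm over the bed) (z of foot_sole in the frame of nest below 0.0098 m and x of label_plate in the frame of nest between -0.006 and 0.006 m and y of label_plate in the frame of nest between -0.005 and 0.005 m and z of label_plate in the frame of nest below 0.006 m and angle between the z axis of label and the z axis of engraver, either way round below 0.06 rad and angle between the x axis of label and the x axis of engraver, either way round below 0.15 rad and linear speed of label below 0.02 m/s); the robot touches nothing.
It fails at once if a bystander was moved more than 20 mm (distance of any of trays, charger, canister, bird from where it was at the start of the episode above 0.02 m).
It fails at once if a bystander was tipped over (angle between any of trays, charger, canister, bird's own z axis and vertical above 0.4 rad).
It also fails if it takes over 72 s, if anything falls off the work surface, if the arm or the gripper's body presses on something with over 40 N, if the wrist force passes 120 N, or if a joint passes its speed limit or range.

## Working session

There is one attempt and no reset: what is moved stays moved. The work goes in short steps, Python scripts to look and compute and a tool call to move; the robot and the scene stay as the last step left them, time stands still between calls to the robot, and variables do not carry over. Pictures are saved under pics/ and viewed, and the job is handed in when it is done.

Besides the shell and the picture viewer there is one more tool, called after "Request:" by a JSON object that holds its "api" and its "payload", one argument or row to a line. apply_moves: Moves the arm, as the interface text tells. Its arguments: {"type":"object","properties":{"deltas":{"type":"array","items":{"type":"array"}}},"required":["deltas"]}

```bash
ls; mkdir -p pics; python3 - <<'E'
from cell import *
import cv2
s=read_state();print(s)
for n in ["side","top","wrist"]:
    c=capture(n);cv2.imwrite(f"pics/{n}0.png",c["color"][:,:,::-1]);print(n,c["fovy"],c["cx"],c["cy"],c["D"],c["camera_from_world"].__repr__())
E
```

```text
pics
{'t': 0.0, 'q': array([ 1.02545039e+00,  4.94188467e-01,  1.34612030e+00, -1.44125659e-05,
        1.30250265e+00, -9.55292080e-02]), 'qvel': array([ 0.00220304,  0.00123431, -0.00023494, -0.00065797, -0.0022303 ,
        0.00032525]), 'joint_torque': array([ 8.50819924e-04, -8.82163239e+01, -3.83876002e+01, -8.34654475e-05,
        1.01028965e-02,  3.68341534e-05]), 'eef_pos': array([0.27158785, 0.56252383, 0.23870063]), 'tool_rot': array([ 2.23015125e-01,  9.74814794e-01, -5.80548411e-04, -1.85349651e-04]), 'force': array([-0.12353853,  0.90934339,  0.34172992]), 'torque': array([-0.01920532, -0.03487736, -0.0608322 ]), 'width': 0.9996672728185303}
side 46.05148707866769 319.2119308678389 241.2071215289234 [-0.18193295  0.          0.          0.          0.        ] array([[ 0.99991481, -0.00595424,  0.01161592, -0.42915737],
       [ 0.00299795, -0.76135212, -0.64833167,  0.06542232],
       [ 0.01270413,  0.64831126, -0.76126941,  1.57123839],
       [ 0.        ,  0.        ,  0.        ,  1.        ]])
top 51.78802974422773 314.6902324117954 235.7585097464468 [0.02909741 0.         0.         0.         0.        ] array([[ 0.00360648, -0.99969709, -0.02434576,  0.0088762 ],
       [-0.99516724, -0.00119897, -0.0981872 ,  0.44603671],
       [ 0.09812827,  0.02458221, -0.99487012,  1.12662241],
       [ 0.        ,  0.        ,  0.        ,  1.        ]])
wrist 59.63346687185745 311.00344216647756 236.07930686541957 [-0.02948228  0.          0.          0.          0.        ] array([[ 0.43541941,  0.90022691, -0.00120677, -0.62468304],
       [ 0.85970481, -0.41542137,  0.29720822, -0.03719271],
       [ 0.26705352, -0.13044769, -0.95481193,  0.38114455],
       [ 0.        ,  0.        ,  0.        ,  1.        ]])
```

View pics/side0.png

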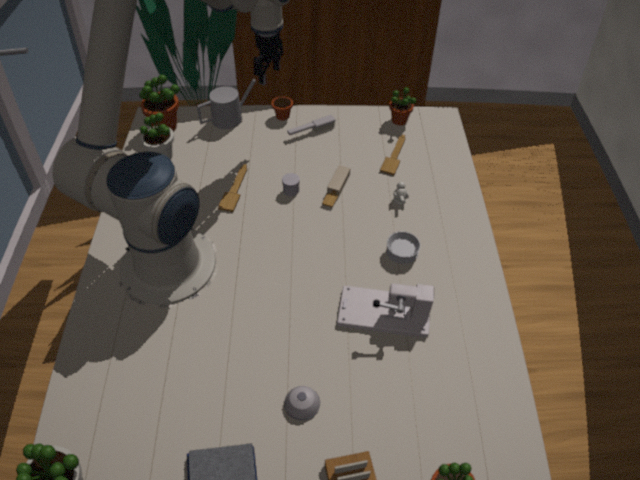

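View pics/top0.png

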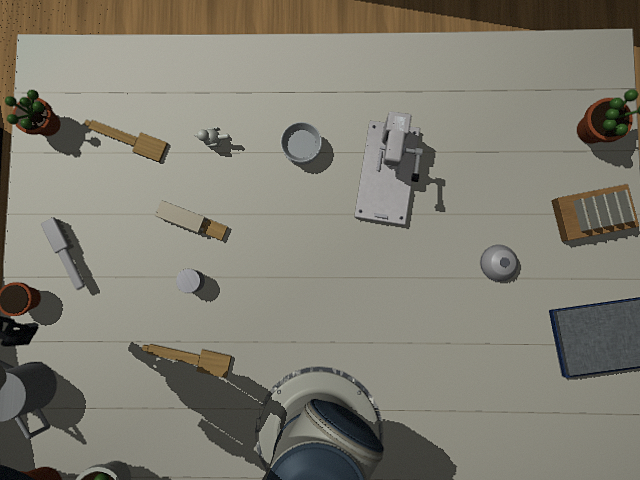

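View pics/wrist0.png

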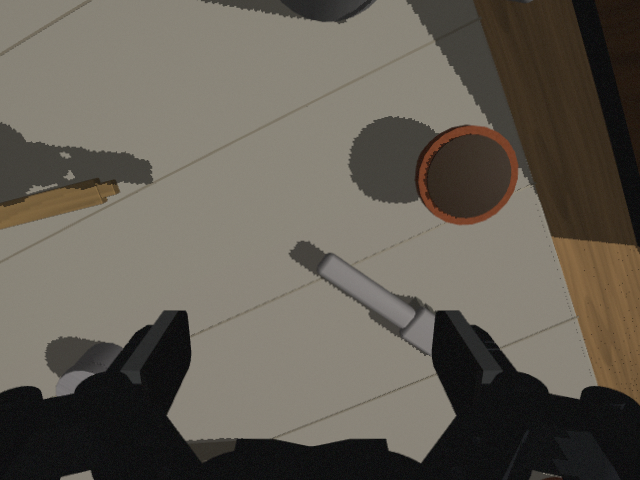

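The side and top views show the following:
- **Label in caddy:** the pale sleeve is at top (155–230, 200–240), with a tan plate sticking out at (217,229).
- **Look-alikes:** two loose wooden labels at top (130,140) and (190,360), plus a grey one at (62,250).
- **Engraver:** at top (385,170).

Next I'll enlarge these and measure.

```bash
cat > h.py <<'E'
from cell import *
import cv2, numpy as np
def K(c):
    f=240/np.tan(np.radians(c["fovy"])/2); return np.array([[f,0,c["cx"]],[0,f,c["cy"]],[0,0,1.]])
def ray(c,uv):
    p=cv2.undistortPoints(np.array(uv,float).reshape(-1,1,2),K(c),np.array(c["D"]))[:,0]
    T=np.array(c["camera_from_world"]);R=T[:3,:3];o=-R.T@T[:3,3]
    return o,np.c_[p,np.ones(len(p))]@R
def onz(c,uv,z):
    o,d=ray(c,uv); return o+d*((z-o[2])/d[:,2])[:,None]
def proj(c,P):
    T=np.array(c["camera_from_world"]);r,_=cv2.Rodrigues(T[:3,:3])
    return cv2.projectPoints(np.array(P,float).reshape(-1,1,3),r,T[:3,3],K(c),np.array(c["D"]))[0][:,0]
def tri(c1,u1,c2,u2):
    o1,d1=ray(c1,[u1]);o2,d2=ray(c2,[u2]);d1=d1[0];d2=d2[0]
    s=np.linalg.lstsq(np.c_[d1,-d2],o2-o1,rcond=None)[0]
    a=o1+s[0]*d1;b=o2+s[1]*d2
    return (a+b)/2,np.linalg.norm(a-b)
def crop(c,x0,y0,x1,y1,k,fn):
    cv2.imwrite(fn,cv2.resize(c["color"][y0:y1,x0:x1,::-1],None,fx=k,fy=k,interpolation=cv2.INTER_CUBIC))
E
python3 - <<'E'
from h import *
t=capture("top");s=capture("side")
a=lambda *r:r
crop(t,345,100,445,235,4,"pics/a.png"); crop(t,145,190,245,250,6,"pics/b.png")
crop(s,325,275,445,365,6,"pics/c.png"); crop(s,310,155,370,215,8,"pics/d.png")
A=cv2.imread("pics/a.png");C=cv2.imread("pics/c.png")
E
```

```text
(no output)
```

View pics/a.png

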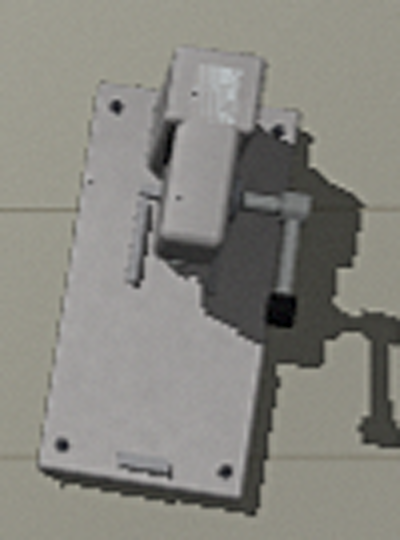

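View pics/b.png

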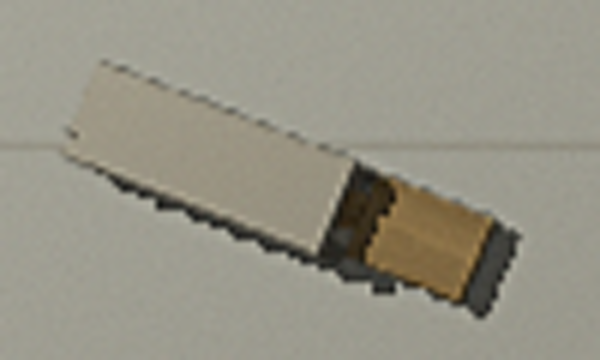

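View pics/c.png

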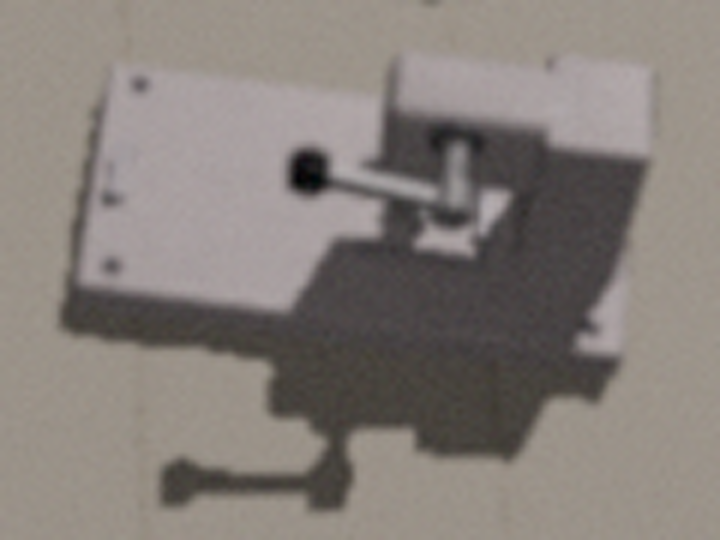

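View pics/d.png

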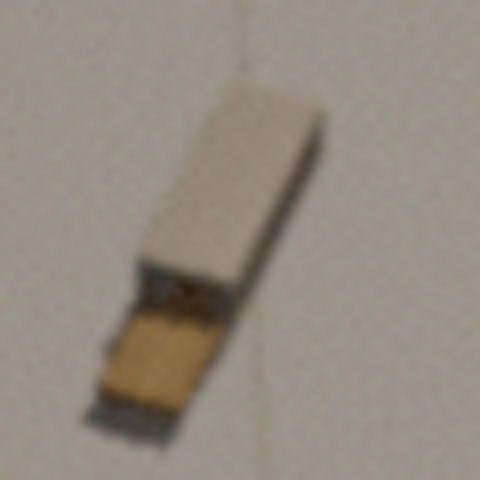

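```bash
cat > fit.py <<'E'
from h import *
def fit2(loc,w):
    l=np.array(loc)[:,:2];w=np.array(w)[:,:2];lc=l.mean(0);wc=w.mean(0)
    a=l-lc;b=w-wc;th=np.arctan2((a[:,0]*b[:,1]-a[:,1]*b[:,0]).sum(),(a*b).sum())
    R=np.array([[np.cos(th),-np.sin(th)],[np.sin(th),np.cos(th)]]);t=wc-R@lc
    return th,t,np.round((w-(l@R.T+t))*1000,1)
E
python3 - <<'E'
from fit import *
t=capture("top");s=capture("side")
def U(p,k,ox,oy): p=np.array(p,float);return (p+.5)/k-.5+[ox,oy]
pt=U([(40,467),(245,497),(103,85),(300,112)],4,345,100); w=onz(t,pt,.02)
loc=np.array([(-95,60),(-95,-60),(140,60),(140,-60)])/1000
print("eng top",fit2(loc,w))
ps=U([(112,63),(78,290),(618,355)],6,325,275); w=onz(s,ps,.02)
print("eng side",fit2(loc[[0,1,3]],w))
kt=U([(282,310)],4,345,100)[0];ks=U([(309,171)],6,325,275)[0]
print("knob",tri(t,kt,s,ks))
pt=U([(102,60),(68,155),(318,257),(357,165)],6,145,190);w=onz(t,pt,.032)
print("caddy top",fit2(np.array([(55,-20),(55,20),(-55,20),(-55,-20)])/1000,w))
ps=U([(235,88),(322,110),(236,283),(142,262)],8,310,155);w=onz(s,ps,.032)
print("caddy side",fit2(np.array([(55,20),(55,-20),(-55,-20),(-55,20)])/1000,w),fit2(np.array([(55,-20),(55,20),(-55,20),(-55,-20)])/1000,w))
pt=U([(400,178),(494,215),(463,300)],6,145,190);w=onz(t,pt,.014);print("plate",w,np.linalg.norm(w[1]-w[0]),np.linalg.norm(w[2]-w[1]))
# others
c=t["color"].astype(int)
hsv=cv2.cvtColor(t["color"],cv2.COLOR_RGB2HSV)
m=((hsv[...,0]>8)&(hsv[...,0]<25)&(hsv[...,1]>100)&(hsv[...,2]>80)).astype(np.uint8)
for k in cv2.findContours(m,cv2.RETR_EXTERNAL,cv2.CHAIN_APPROX_NONE)[0]:
    if 60<cv2.contourArea(k)<3000:
        b=cv2.boxPoints(cv2.minAreaRect(k));w=onz(t,b,.01)
        print("wood",b.mean(0),np.linalg.norm(w[1]-w[0])*1e3,np.linalg.norm(w[2]-w[1])*1e3,w.mean(0))
for n,u,z in [("trays",(301,143),.044),("charger",(500,262),.04),("canister",(189,280),.052),("bird",(212,136),.03)]: print(n,onz(t,[u],z))
E
```

```text
eng top (np.float64(-0.15660646473640005), array([ 0.57501009, -0.15708353]), array([[ 1.2,  0. ],
       [ 2.4, -0. ],
       [-2.6, -1.4],
       [-1. ,  1.4]]))
eng side (np.float64(-0.15326615621774503), array([ 0.57588326, -0.15661236]), array([[ 1.6, -0.5],
       [ 1.7, -0.9],
       [-3.3,  1.4]]))
knob (array([ 0.56341184, -0.20711865,  0.11667158]), np.float64(0.0005185045060247403))
caddy top (np.float64(1.1896348337984324), array([0.49054625, 0.32336726]), array([[-0.2,  0. ],
       [-0.4, -2.9],
       [ 1. ,  1.1],
       [-0.4,  1.8]]))
caddy side (np.float64(1.2097759254593965), array([0.49226973, 0.32211394]), array([[ 1.1, -2.5],
       [-2. , -1.1],
       [-0.4,  3.2],
       [ 1.3,  0.4]])) (np.float64(1.200698078217805), array([0.49226973, 0.32211394]), array([[-36.7,  12. ],
       [ 34.9, -15.2],
       [ 37.5, -11.3],
       [-35.6,  14.5]]))
plate [[0.48560788 0.2541291  0.014     ]
 [0.47100984 0.21680596 0.014     ]
 [0.43752827 0.22825845 0.014     ]] 0.04007642440016564 0.03538608054453071
wood [185.20589 356.17645] 50.603321805280274 203.92441751736692 [0.16886807 0.30724104 0.01      ]
wood [ 15.  298.5] 69.70490834413 76.33700834188757 [0.2997393  0.70753987 0.01      ]
wood [215.63792 229.65518] 34.14437474083058 42.13882785294697 [0.46142038 0.24410391 0.01      ]
wood [597.82697 211.63461] 167.6366512900476 100.13374220370122 [ 0.5040355  -0.64199622  0.01      ]
wood [123.58248 136.68556] 49.59617875069204 203.95444107351491 [0.68618718 0.47105739 0.01      ]
wood [597.66705 116.73583] 101.0091171406329 49.80907101818044 [ 0.72862142 -0.65249556  0.01      ]
wood [636.5  77. ] 11.352149873067674 150.34694467402866 [ 0.82335371 -0.74482128  0.01      ]
trays [[0.6601446  0.04197288 0.044     ]]
charger [[ 0.38553986 -0.40690953  0.04      ]]
canister [[0.34260729 0.29198161 0.052     ]]
bird [[0.68156809 0.25308767 0.03      ]]
```

The caddy's label has a plate about 35 mm wide, matching the 36 mm given. The loose ones at (185,356) and (124,137) measure about 204 x 50 mm, so they are the wrong size. The plate at top (216,230) is the target. The knob measures 0.195 rad, which is consistent with the geometry given. I'll move above the lever first.

Request:
{"api": "apply_moves", "payload": {
  "deltas": [
    [[290,-770,0],[0,0,0.29],0.35],
    [[290,-770,0],[0,0,0.29],0.35],
    [[290,-770,0],[0,0,0.29],0.35],
    [[290,-770,0],[0,0,0.29],0.35],
    [[290,-770,0],[0,0,0.29],0.35],
    [[290,-770,0],[0,0,0.29],0.35],
    [[290,-770,0],[0,0,0.29],0.35],
    [[290,-770,0],[0,0,0.29],0.35],
    [[290,-770,0],[0,0,0.29],0.35],
    [[290,-770,0],[0,0,0.29],0.35],
    [[290,-770,0],[0,0,0.29],0.35],
    [[290,-770,0],[0,0,0.29],0.35],
    [[290,-770,0],[0,0,0.29],0.35],
    [[290,-770,0],[0,0,0.29],0.35],
    [[290,-770,0],[0,0,0.29],0.35],
    [[290,-770,0],[0,0,0.29],0.35]
  ]
}}

```text
t: 2.35
eef_pos: [0.5613, -0.2058, 0.2393]
tool_rot: [0.079, 0.997, 0.0, -0.0]
force: [0.9, 0.3, 0.4]
width: 0.352
```

```bash
python3 - <<'E'
from h import *
s=read_state();print(s["t"],s["eef_pos"],s["tool_rot"],s["q"],s["force"],s["width"])
c=capture("wrist");cv2.imwrite("pics/w1.png",c["color"][:,:,::-1])
E
```

```text
2.35 [ 0.56129921 -0.20578534  0.23929537] [ 7.93183373e-02  9.96849281e-01  2.19127158e-04 -2.55156543e-04] [-4.51388363e-01  4.55414060e-01  1.41461861e+00  2.33114514e-04
  1.27219470e+00 -1.86344984e+00] [0.93178792 0.34674079 0.39426462] 0.3524638856218405
```

View pics/w1.png

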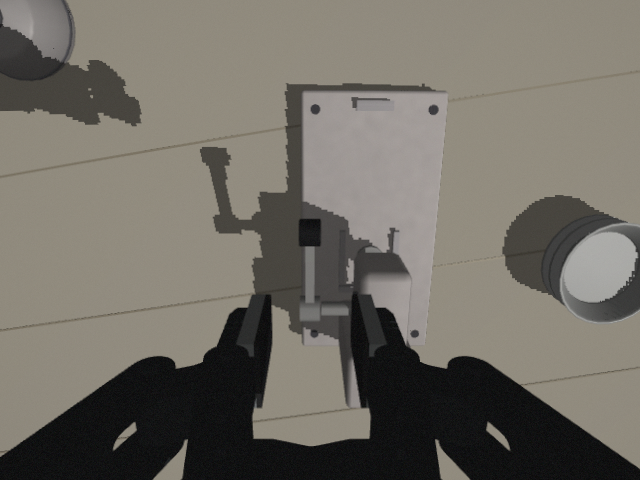

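The wrist view shows the knob at (310,232), the bed's front corners at (303,92) and (447,92), and the lip at (372,103).

```bash
python3 - <<'E'
from fit import *
c=capture("wrist");t=capture("top");s=capture("side")
crop(c,280,80,460,240,4,"pics/w1a.png")
w=onz(c,[(302.5,92),(447,92),(425.5,345),(303,345)],.02)
print("corners",w, fit2(np.array([(-95,-60),(-95,60),(140,60),(140,-60)])/1000,w))
for z in(.1167,.121,.1257): print(onz(c,[(310,232)],z))
print(tri(c,(310,232),s,(376.1,303.1)))
E
```

```text
corners [[ 0.47341362 -0.1978364   0.02      ]
 [ 0.49154452 -0.08272622  0.02      ]
 [ 0.72116542 -0.11820649  0.02      ]
 [ 0.70207106 -0.23547022  0.02      ]] (np.float64(-0.15833880545199988), array([ 0.57483012, -0.15501208]), array([[ 1.9,  1.4],
       [ 1.1, -1.9],
       [-1.4, -0.4],
       [-1.5,  0.9]]))
[[ 0.56181031 -0.20574961  0.1167    ]]
[[ 0.56053712 -0.2055339   0.121     ]]
[[ 0.55914549 -0.20529811  0.1257    ]]
(array([ 0.56331285, -0.20573061,  0.11421187]), np.float64(0.0015006206808759566))
```

View pics/w1a.png

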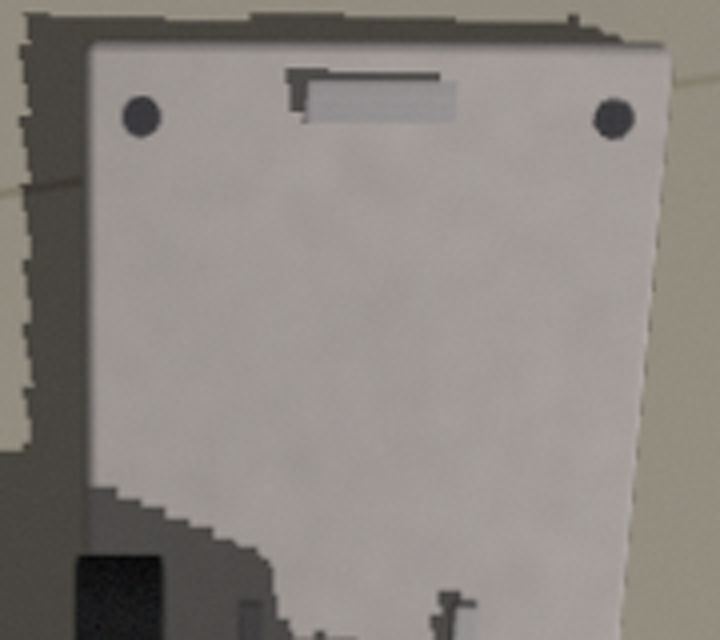

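Request:
{"api": "apply_moves", "payload": {
  "deltas": [
    [[1,1,-60],[0,0,0],0.35],
    [[1,1,-110],[0,0,0],0.35],
    [[1,1,-130],[0,0,0],0.35],
    [[1,1,-130],[0,0,0],0.35],
    [[1,1,-130],[0,0,0],0.0],
    [[1,1,-130],[0,0,0],0.0],
    [[1,1,-130],[0,0,0],0.0],
    [[1,1,-130],[0,0,0],0.0]
  ]
}}

```text
t: 3.55
eef_pos: [0.5631, -0.2067, 0.1106]
tool_rot: [0.08, 0.997, -0.001, 0.001]
force: [-2.1, -4.9, 0.5]
width: 0.146
```

```bash
python3 - <<'E'
from h import *
s=read_state();print(s["t"],s["eef_pos"],s["force"],s["width"])
c=capture("wrist");cv2.imwrite("pics/w2.png",c["color"][:,:,::-1])
import numpy as np
e=np.array([.9877,-.1564])
for q in np.arange(.2,1.16,.1):
    dx=.06*(np.cos(.195)-np.cos(q));dz=.06*(np.sin(q)-np.sin(.195));print(round(q,2),np.round(1000*np.r_[dx*e,dz],1))
E
```

```text
3.55 [ 0.56312684 -0.20674082  0.11060507] [-2.14478809 -4.89076027  0.45406071] 0.14555028280585086
0.2 [ 0.1 -0.   0.3]
0.3 [ 1.5 -0.2  6.1]
0.4 [ 3.6 -0.6 11.7]
0.5 [ 6.1 -1.  17.1]
0.6 [ 9.2 -1.5 22.3]
0.7 [12.8 -2.  27. ]
0.8 [16.9 -2.7 31.4]
0.9 [21.3 -3.4 35.4]
1.0 [26.1 -4.1 38.9]
1.1 [31.3 -4.9 41.8]
```

View pics/w2.png

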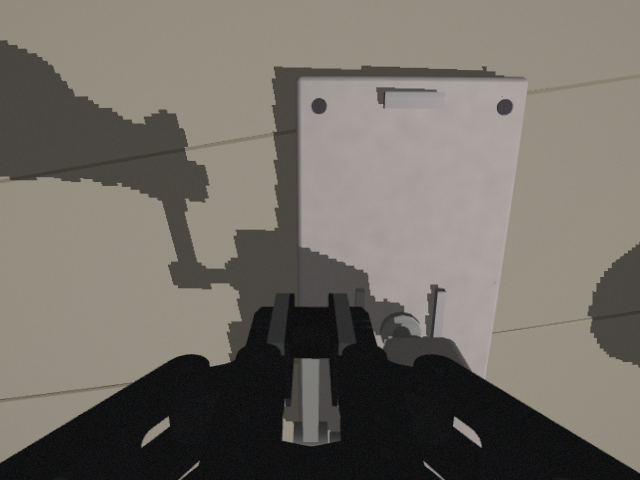

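The knob is held, with the jaws stopped at about 13 mm. Next I'll drag it along its arc.

Request:
{"api": "apply_moves", "payload": {
  "deltas": [
    [[1.5,0,6],[0,0,0],0],
    [[3.6,-0.6,11.7],[0,0,0],0],
    [[6,-1,17],[0,0,0],0],
    [[9,-1.5,22],[0,0,0],0],
    [[13,-2,27],[0,0,0],0],
    [[17,-2.7,31.4],[0,0,0],0],
    [[21.3,-3.4,35.4],[0,0,0],0],
    [[26,-4,39],[0,0,0],0],
    [[31,-5,42],[0,0,0],0],
    [[32,-5,42.5],[0,0,0],0],
    [[32,-5,42.5],[0,0,0],0],
    [[32,-5,42.5],[0,0,0],0]
  ]
}}

```text
t: 5.1
eef_pos: [0.5942, -0.2116, 0.1522]
tool_rot: [0.08, 0.997, -0.0, -0.0]
force: [-2.9, -6.3, -9.7]
width: 0.143
```

```bash
python3 - <<'E'
from h import *
s=read_state();print(s["t"],s["eef_pos"],s["force"],s["width"])
c=capture("wrist");cv2.imwrite("pics/w3.png",c["color"][:,:,::-1])
E
```

```text
5.1 [ 0.5942192  -0.21163618  0.15223027] [-2.89116386 -6.26403786 -9.69664984] 0.14278854133462518
```

View pics/w3.png

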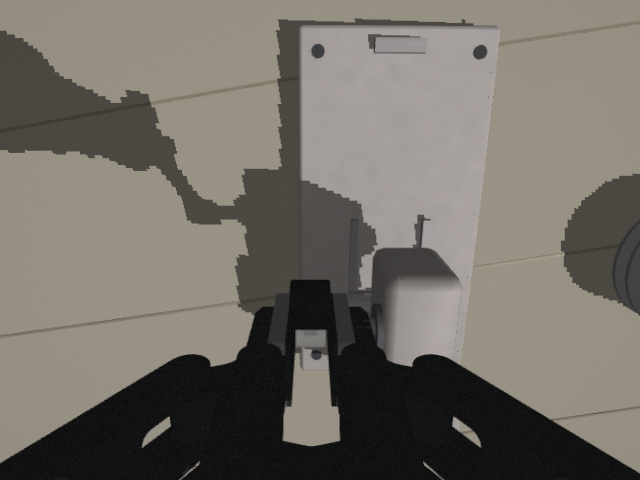

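Request:
{"api": "apply_moves", "payload": {
  "deltas": [
    [[0,0,0],[0,0,0],0.4],
    [[0,0,0],[0,0,0],0.4],
    [[0,0,0],[0,0,0],0.4],
    [[0,0,50],[0,0,0],0.4],
    [[0,0,100],[0,0,0],0.6],
    [[-135,452,100],[0,0,-1.785],1],
    [[-135,452,100],[0,0,-1.785],1],
    [[-135,452,100],[0,0,-1.785],1],
    [[-135,452,100],[0,0,-1.785],1],
    [[-135,452,100],[0,0,-1.785],1],
    [[-135,452,100],[0,0,-1.785],1],
    [[-135,452,100],[0,0,-1.785],1],
    [[-135,452,100],[0,0,-1.785],1],
    [[-135,452,100],[0,0,-1.785],1],
    [[-135,452,100],[0,0,-1.785],1],
    [[-135,452,100],[0,0,-1.785],1],
    [[-135,452,100],[0,0,-1.785],1],
    [[-135,452,100],[0,0,-1.785],1]
  ]
}}

```text
t: 7.4
eef_pos: [0.4598, 0.2408, 0.2519]
tool_rot: [0.826, 0.564, 0.0, -0.0]
force: [0.2, -0.2, -0.5]
width: 1.002
```

```bash
python3 - <<'E'
from h import *
s=read_state();print(s["t"],s["eef_pos"],s["tool_rot"],s["force"],s["width"])
for n in["wrist","side","top"]:
    c=capture(n);cv2.imwrite(f"pics/{n}4.png",c["color"][:,:,::-1])
    if n=="side":crop(c,325,265,445,365,6,"pics/s4.png")
    if n=="top":crop(c,345,100,445,235,4,"pics/t4.png")
E
```

```text
7.4 [0.45975575 0.24080103 0.25190886] [ 8.25812361e-01  5.63944973e-01  1.04333913e-04 -3.18419404e-06] [ 0.24927247 -0.15591169 -0.49069373] 1.001971114116069
```

View pics/wrist4.png

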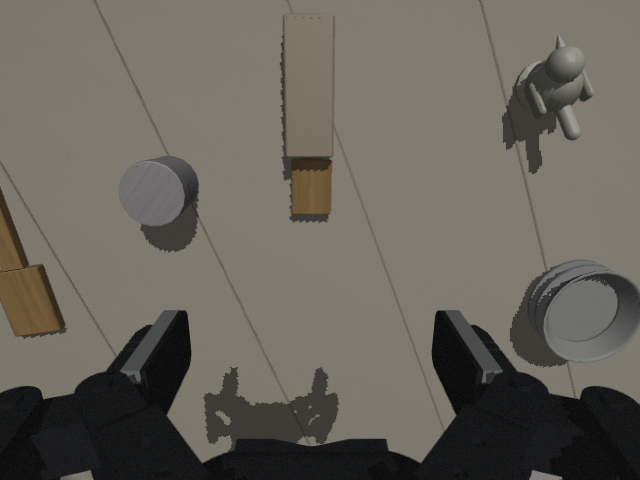

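View pics/s4.png

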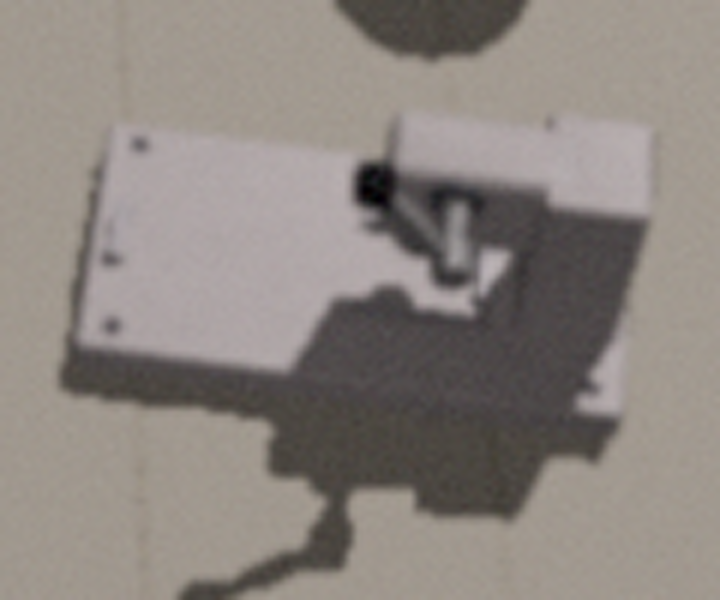

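View pics/t4.png

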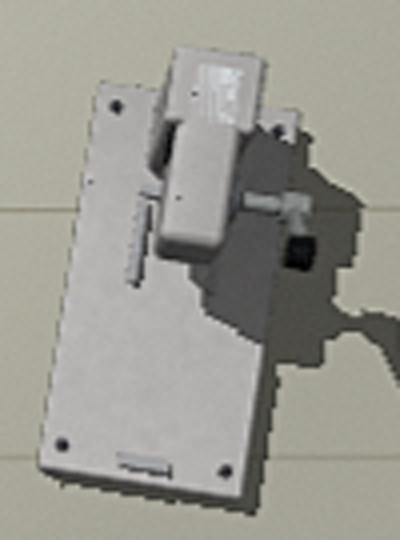

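The lever is up in both views: the knob is at side (387,295) and top (420,162). In the wrist view the plate's front edge is at (291–330, 213) and the mouth at row 157.

```bash
python3 - <<'E'
from fit import *
t=capture("top");s=capture("side");c=capture("wrist")
p,g=tri(t,(419.6,162.4),s,(387.1,295.4));print(p,g,"q",np.arcsin((p[2]-.105)/.06))
crop(c,270,140,350,230,6,"pics/w4a.png")
w=onz(c,[(284,15),(334.5,17),(333,157),(284,155)],.032)
print("caddy",fit2(np.array([(55,20),(55,-20),(-55,-20),(-55,20)])/1000,w))
w=onz(c,[(291,213),(330,213.5)],.014);print(w,np.linalg.norm(w[1]-w[0]))
hsv=cv2.cvtColor(c["color"],cv2.COLOR_RGB2HSV)
m=((hsv[...,0]>8)&(hsv[...,0]<25)&(hsv[...,1]>100)&(hsv[...,2]>90)).astype(np.uint8);m[:,:200]=0
k=max(cv2.findContours(m,0,1)[0],key=cv2.contourArea);r=cv2.minAreaRect(k);print(r,onz(c,cv2.boxPoints(r),.014))
E
```

```text
[ 0.58616032 -0.21018611  0.15333038] 0.00017140115729609746 q 0.9365293329685692
caddy (np.float64(1.1856568613014389), array([0.48973726, 0.32533661]), array([[-0.1, -1.1],
       [-1.5, -1.6],
       [ 1.1,  0.6],
       [ 0.5,  2.2]]))
[[0.43504787 0.23161382 0.014     ]
 [0.46819004 0.21807667 0.014     ]] 0.035800250595217124
((311.0, 189.5), (47.0, 38.0), 90.0) [[0.45214456 0.27107165 0.014     ]
 [0.48354716 0.25872991 0.014     ]
 [0.46835703 0.21851891 0.014     ]
 [0.43590194 0.23127791 0.014     ]]
```

View pics/w4a.png

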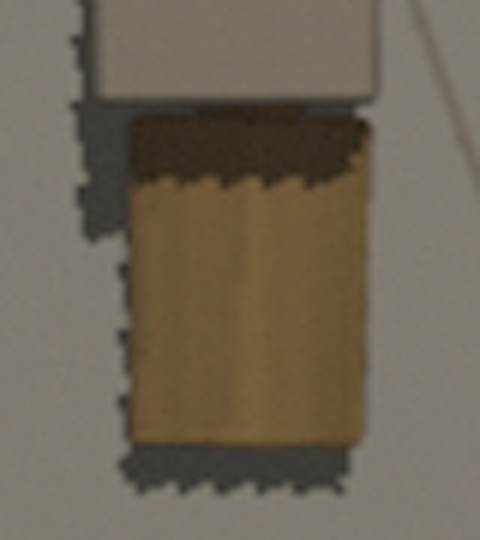

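By the knob, the lever is only at about 0.94 rad, because it slipped in the grip near the end. That is too close to the 0.9 limit, so I'll go back and push the knob rearward with shut fingers.

Request:
{"api": "apply_moves", "payload": {
  "deltas": [
    [[88,-445,-20],[0,0,1.785],0],
    [[88,-445,-20],[0,0,1.785],0],
    [[88,-445,-20],[0,0,1.785],0],
    [[88,-445,-20],[0,0,1.785],0],
    [[88,-445,-20],[0,0,1.785],0],
    [[88,-445,-20],[0,0,1.785],0],
    [[88,-445,-20],[0,0,1.785],0],
    [[88,-445,-20],[0,0,1.785],0],
    [[88,-445,-20],[0,0,1.785],0],
    [[88,-445,-20],[0,0,1.785],0],
    [[88,-445,-20],[0,0,1.785],0],
    [[88,-445,-70],[0,0,1.785],0],
    [[88,-445,-102],[0,0,1.785],0],
    [[88,-445,-102],[0,0,1.785],0],
    [[96,-446,-102],[0,0,1.785],0],
    [[104,-447.5,-102],[0,0,1.785],0],
    [[110,-448.5,-102],[0,0,1.785],0],
    [[116,-449.5,-102],[0,0,1.785],0],
    [[116,-449.5,-102],[0,0,1.785],0]
  ]
}}

```text
t: 10.07
eef_pos: [0.5753, -0.2086, 0.1505]
tool_rot: [0.08, 0.997, -0.0, -0.001]
force: [-8.9, 1.1, 6.9]
width: -0.0
```

```bash
python3 - <<'E'
from h import *
s=read_state();print(s["t"],s["eef_pos"],s["force"],s["width"])
for n in["wrist","side","top"]:
    c=capture(n);cv2.imwrite(f"pics/{n}5.png",c["color"][:,:,::-1])
    if n=="side":crop(c,325,265,445,365,6,"pics/s5.png")
E
```

```text
10.075 [ 0.57532704 -0.20859043  0.15054718] [-8.91487199  1.11102177  6.91229725] -0.00020303787364755785
```

View pics/wrist5.png

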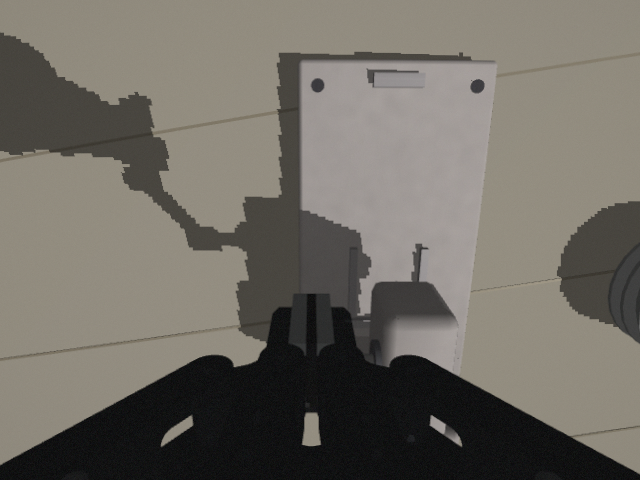

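View pics/s5.png

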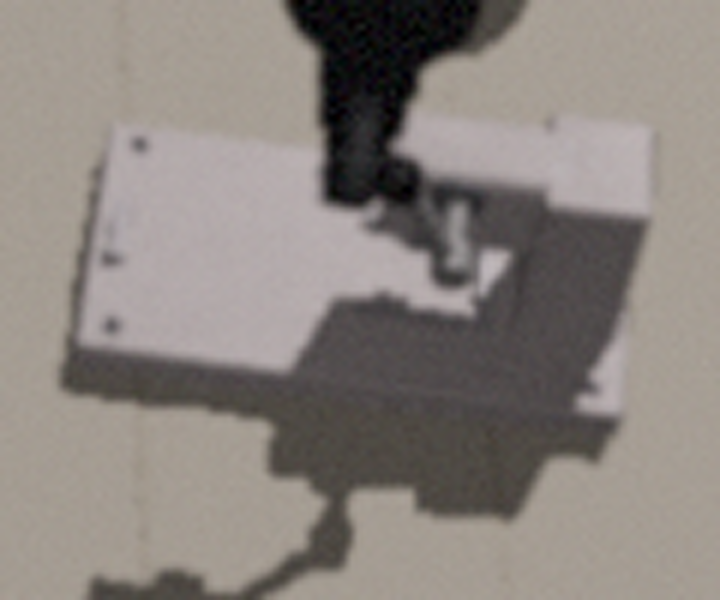

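Request:
{"api": "apply_moves", "payload": {
  "deltas": [
    [[-10,2,0],[0,0,0],0],
    [[-20,3,20],[0,0,0],0],
    [[-30,10,70],[0,0,0],0.5],
    [[-116,448.5,70],[0,0,-1.795],1],
    [[-116,448.5,70],[0,0,-1.795],1],
    [[-116,448.5,70],[0,0,-1.795],1],
    [[-116,448.5,70],[0,0,-1.795],1],
    [[-116,448.5,70],[0,0,-1.795],1],
    [[-116,448.5,70],[0,0,-1.795],1],
    [[-116,448.5,70],[0,0,-1.795],1],
    [[-116,448.5,70],[0,0,-1.795],1],
    [[-116,448.5,70],[0,0,-1.795],1],
    [[-116,448.5,70],[0,0,-1.795],1],
    [[-116,448.5,70],[0,0,-1.795],1],
    [[-116,448.5,70],[0,0,-1.795],1],
    [[-116,448.5,10],[0,0,-1.795],1],
    [[-116,448.5,-45],[0,0,-1.795],1],
    [[-116,448.5,-80],[0,0,-1.795],1],
    [[-116,448.5,-80],[0,0,-1.795],1]
  ]
}}

```text
t: 12.6
eef_pos: [0.4588, 0.2393, 0.0687]
tool_rot: [0.828, 0.56, -0.002, -0.0]
force: [0.4, -0.1, 0.7]
width: 1.0
```

```bash
python3 - <<'E'
from h import *
s=read_state();print(s["t"],s["eef_pos"],s["tool_rot"],s["force"],s["width"])
for n in["wrist","side","top"]:
    c=capture(n);cv2.imwrite(f"pics/{n}6.png",c["color"][:,:,::-1])
    if n=="side":crop(c,325,265,445,365,6,"pics/s6.png")
    if n=="top":crop(c,345,100,445,235,4,"pics/t6.png")
E
```

```text
12.6 [0.45875523 0.23930372 0.06870393] [ 8.28416521e-01  5.60109828e-01 -1.69775219e-03 -4.07054387e-04] [ 0.37558237 -0.05013215  0.69016399] 1.0001779171691616
```

View pics/wrist6.png

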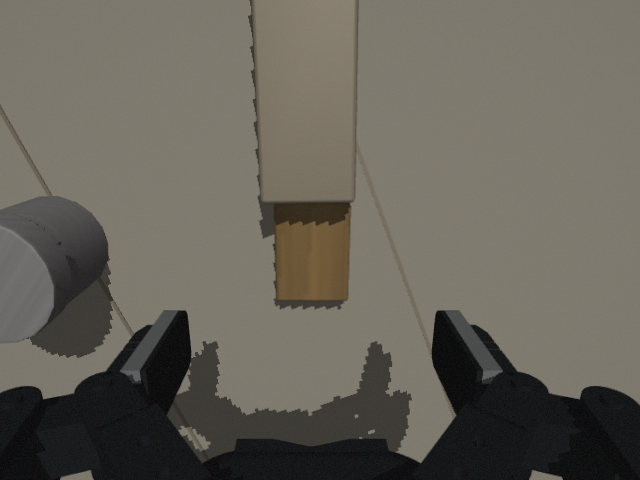

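View pics/s6.png

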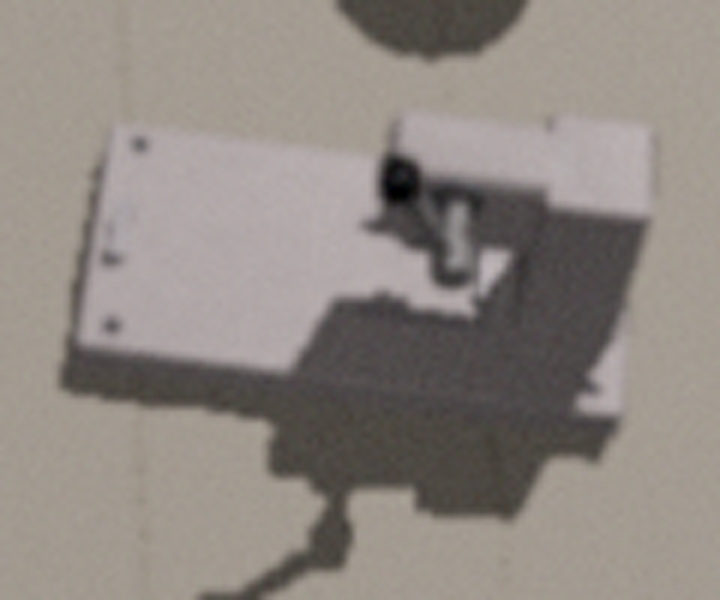

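View pics/t6.png

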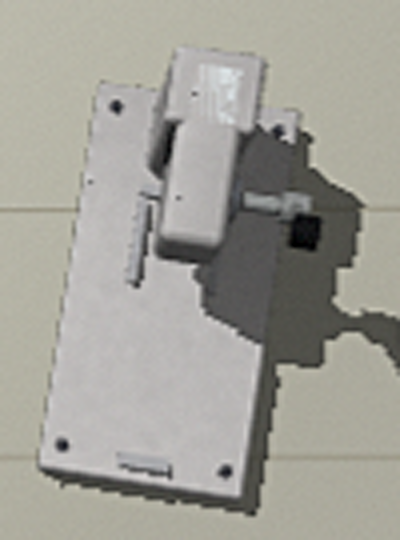

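The lever is now clearly up, with the knob at side (391.5,295) and top (421,157). The plate's front edge is at wrist (275–349, 300). I'll check the angle and the plate position once more.

```bash
python3 - <<'E'
from h import *
t=capture("top");s=capture("side");c=capture("wrist")
p,g=tri(t,(420.6,157.4),s,(391.1,294.6));print(p,g,"q",np.arcsin((p[2]-.105)/.06))
w=onz(c,[(275,300),(349,300)],.014);print(w,np.linalg.norm(w[1]-w[0]))
print(onz(c,[(277,222),(351,222)],.014),onz(c,[(265,203),(354,201)],.032))
E
```

```text
[ 0.59518069 -0.21143679  0.15843119] 0.00022281761125782682 q 1.098486399097183
[[0.43599731 0.23126228 0.014     ]
 [0.47075828 0.21715452 0.014     ]] 0.0375147114837968
[[0.45319562 0.2684653  0.014     ]
 [0.48596668 0.25519052 0.014     ]] [[0.45496685 0.28210567 0.032     ]
 [0.49052953 0.26864615 0.032     ]]
```

Lever at 1.10. The grip is centred within 1 mm and 16 mm behind the plate's edge. I'll descend and close.

Request:
{"api": "apply_moves", "payload": {
  "deltas": [
    [[0,0,-40],[0,0,0],1],
    [[0,0,-60],[0,0,0],1],
    [[0,0,-60],[0,0,0],1],
    [[0,0,-60],[0,0,0],0.3],
    [[0,0,-60],[0,0,0],0],
    [[0,0,-60],[0,0,0],0],
    [[0,0,-60],[0,0,0],0],
    [[0,0,-60],[0,0,0],0],
    [[0,0,-60],[0,0,0],0]
  ]
}}

```text
t: 14.02
eef_pos: [0.4602, 0.24, 0.0105]
tool_rot: [0.829, 0.559, 0.001, 0.0]
force: [-1.0, -2.0, 10.2]
width: 0.4
```

```bash
python3 - <<'E'
from h import *
s=read_state();print(s["t"],s["eef_pos"],s["tool_rot"],s["force"],s["width"])
c=capture("wrist");cv2.imwrite(f"pics/wrist7.png",c["color"][:,:,::-1])
E
```

```text
14.025 [0.46017387 0.23997299 0.01053282] [8.29044196e-01 5.59182718e-01 6.21238680e-04 1.50511816e-04] [-0.96152438 -2.03943176 10.16103681] 0.3996375444464883
```

View pics/wrist7.png

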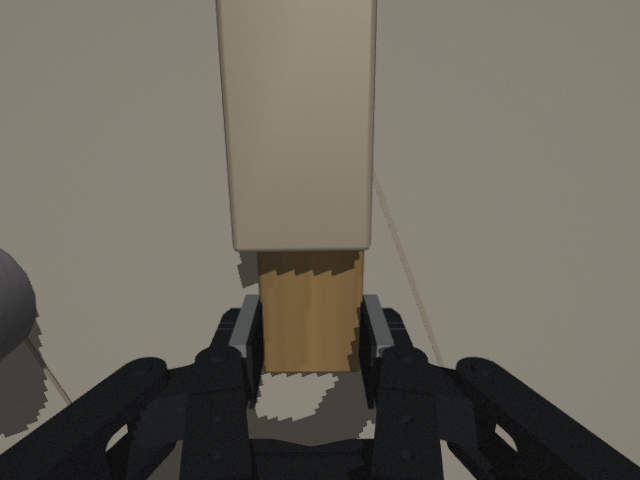

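The plate is gripped, at about 34 mm width. I'll ease up 2 mm and pull straight out along (-0.374, -0.928).

Request:
{"api": "apply_moves", "payload": {
  "deltas": [
    [[0,0,2],[0,0,0],0],
    [[-7,-18,2],[0,0,0],0],
    [[-15,-37,2],[0,0,0],0],
    [[-22,-56,2],[0,0,0],0],
    [[-30,-74,2],[0,0,0],0],
    [[-37,-93,2],[0,0,0],0],
    [[-45,-111,2],[0,0,0],0],
    [[-45,-111,2],[0,0,0],0]
  ]
}}

```text
t: 15.08
eef_pos: [0.4138, 0.1275, 0.0118]
tool_rot: [0.83, 0.559, -0.001, -0.0]
force: [0.4, 0.1, -1.0]
width: 0.398
```

```bash
python3 - <<'E'
from h import *
s=read_state();print(s["t"],s["eef_pos"],s["tool_rot"],s["force"],s["width"])
for n in["wrist","top"]:
    c=capture(n);cv2.imwrite(f"pics/{n}8.png",c["color"][:,:,::-1])
E
```

```text
15.075 [0.41378593 0.12752677 0.01176534] [ 8.29502139e-01  5.58503202e-01 -5.57325353e-04 -2.52291686e-04] [ 0.39118337  0.11492189 -0.95166428] 0.39754473627298453
```

View pics/wrist8.png

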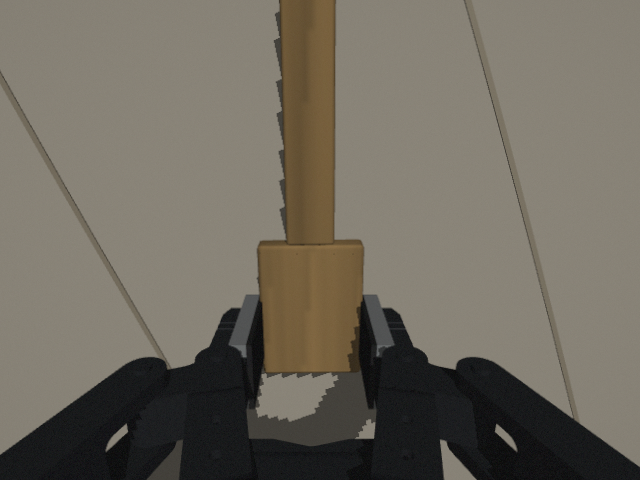

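View pics/top8.png

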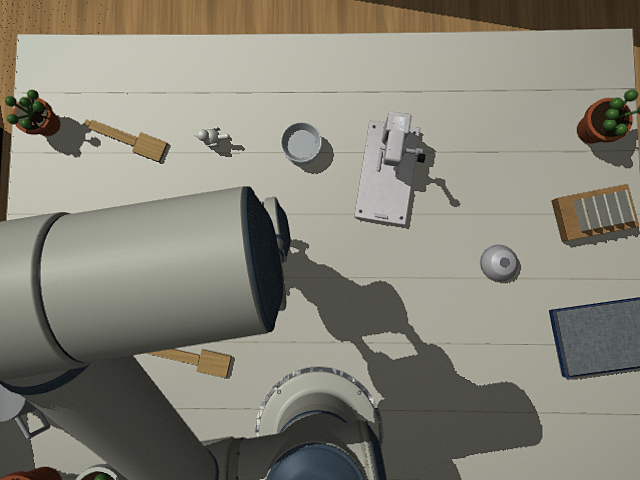

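Request:
{"api": "apply_moves", "payload": {
  "deltas": [
    [[0,0,30],[0,0,0],0],
    [[0,0,60],[0,0,0],0],
    [[95,-79,60],[0,0,1.797],0],
    [[95,-79,60],[0,0,1.797],0],
    [[95,-79,60],[0,0,1.797],0],
    [[95,-79,60],[0,0,1.797],0],
    [[95,-79,60],[0,0,1.797],0],
    [[95,-79,60],[0,0,1.797],0],
    [[95,-79,60],[0,0,1.797],0],
    [[95,-79,60],[0,0,1.797],0],
    [[95,-79,60],[0,0,1.797],0],
    [[95,-79,60],[0,0,1.797],0],
    [[95,-79,60],[0,0,1.797],0],
    [[95,-79,60],[0,0,1.797],0],
    [[95,-79,30],[0,0,1.797],0],
    [[95,-79,6],[0,0,1.797],0],
    [[95,-79,0],[0,0,1.797],0],
    [[95,-79,-2],[0,0,1.797],0],
    [[95,-79,-2],[0,0,1.797],0]
  ]
}}

```text
t: 17.55
eef_pos: [0.5101, 0.0499, 0.0104]
tool_rot: [0.079, 0.997, 0.0, 0.0]
force: [0.9, -1.6, 0.5]
width: 0.396
```

```bash
python3 - <<'E'
from h import *
s=read_state();print(s["t"],s["eef_pos"],s["tool_rot"],s["force"],s["width"])
for n in["wrist","side"]:
    c=capture(n);cv2.imwrite(f"pics/{n}9.png",c["color"][:,:,::-1])
    if n=="side":crop(c,260,200,420,300,5,"pics/s9.png")
E
```

```text
17.55 [0.51012338 0.04986791 0.01039309] [7.90397878e-02 9.96871364e-01 2.20347887e-05 4.41017319e-04] [ 0.89774906 -1.57288198  0.50014817] 0.3962125409190573
```

View pics/wrist9.png

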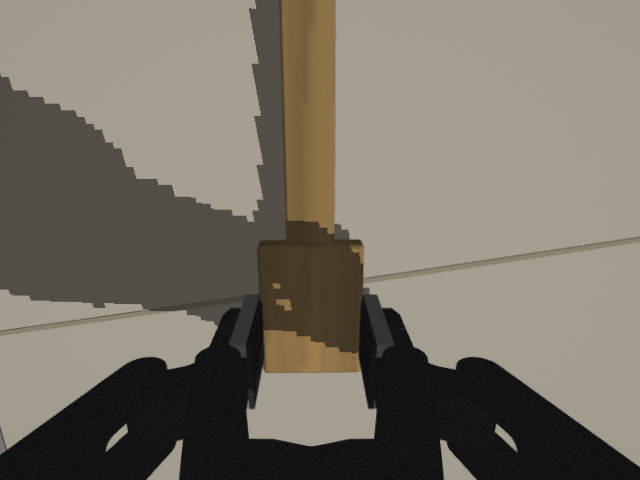

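View pics/s9.png

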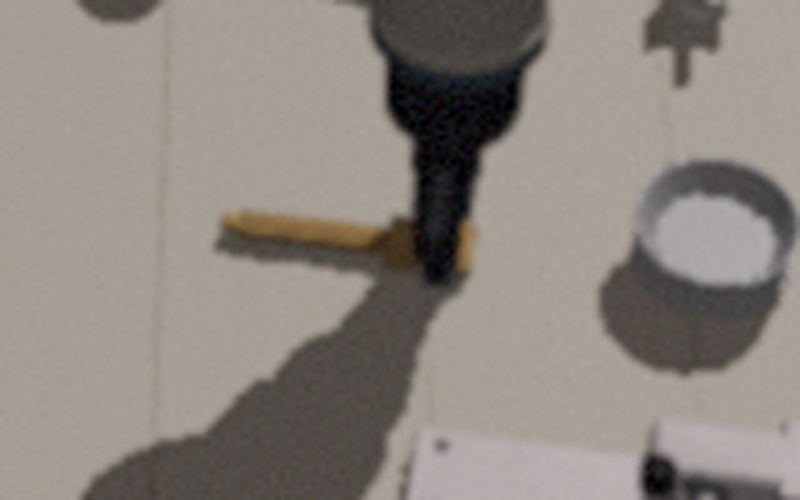

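The label is whole and level, hanging a few mm over the sill. I'll lower it gently.

Request:
{"api": "apply_moves", "payload": {
  "deltas": [
    [[0,0,-2],[0,0,0],0],
    [[0,0,-3.5],[0,0,0],0],
    [[0,0,-3.5],[0,0,0],0]
  ]
}}

```text
t: 18.02
eef_pos: [0.51, 0.0498, 0.0073]
tool_rot: [0.079, 0.997, 0.0, 0.001]
force: [-4.1, 0.7, 24.6]
width: 0.4
```

Request:
{"api": "apply_moves", "payload": {
  "deltas": [
    [[0,0,1],[0,0,0],0.4],
    [[0,0,1],[0,0,0],0.6],
    [[0,0,2],[0,0,0],0.8],
    [[0,0,2],[0,0,0],0.8],
    [[0,0,40],[0,0,0],0.8],
    [[0,0,90],[0,0,0],0.8],
    [[-88,14,90],[0,0,0],0.5],
    [[-88,14,90],[0,0,0],0.5],
    [[-88,14,90],[0,0,0],0.5],
    [[-88,14,90],[0,0,0],0.5]
  ]
}}

```text
t: 19.27
eef_pos: [0.4228, 0.0638, 0.0964]
tool_rot: [0.079, 0.997, 0.0, 0.001]
force: [-0.1, 1.1, -0.1]
width: 0.498
```

```bash
python3 - <<'E'
from h import *
s=read_state();print(s["t"],s["eef_pos"],s["tool_rot"],s["force"],s["width"])
for n in["wrist","side","top"]:
    c=capture(n);cv2.imwrite(f"pics/{n}10.png",c["color"][:,:,::-1])
    if n=="side":crop(c,260,200,420,300,5,"pics/s10.png")
E
```

```text
19.275 [0.42282689 0.06377987 0.09639493] [7.88250300e-02 9.96888287e-01 4.78479836e-05 5.95741373e-04] [-0.07113947  1.13810467 -0.09898696] 0.4979725080674884
```

View pics/wrist10.png

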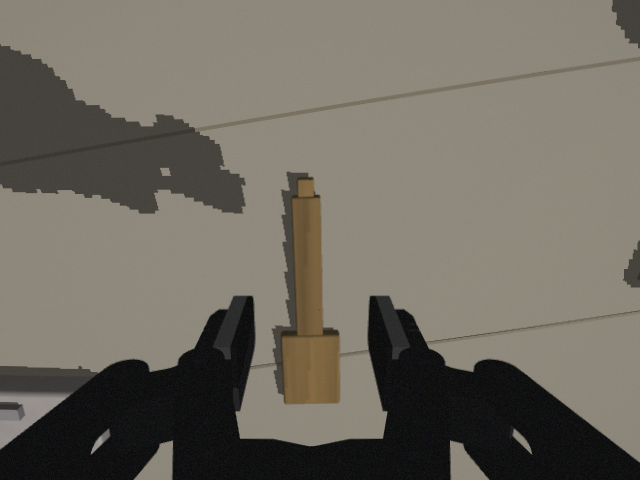

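View pics/s10.png

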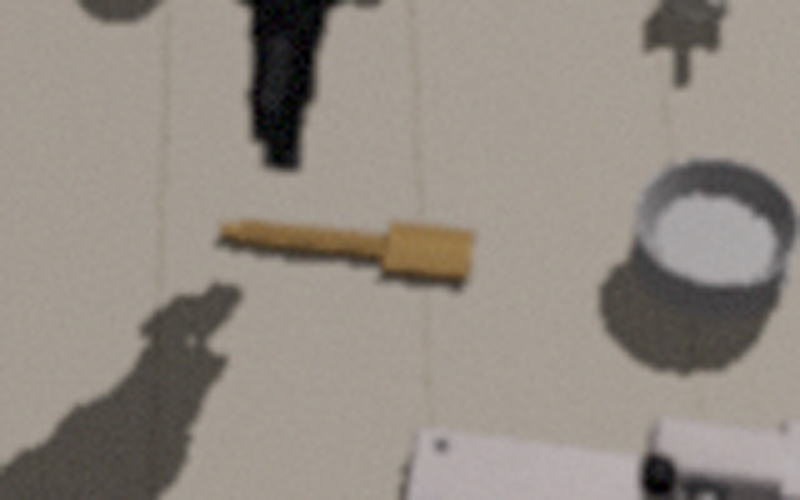

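The label lies flat on the sill. In the wrist view the plate corners are (282,333), (338,331), (340,402) and (285,403), and the tip is at (306,178).

```bash
python3 - <<'E'
from fit import *
c=capture("wrist")
hsv=cv2.cvtColor(c["color"],cv2.COLOR_RGB2HSV)
m=((hsv[...,0]>8)&(hsv[...,0]<25)&(hsv[...,1]>95)&(hsv[...,2]>70)).astype(np.uint8);m[:170]=0;m[:,:260]=0;m[:,370:]=0;m[415:]=0
for r0,r1 in[(205,320),(340,395)]:
    for r in (r0,r1):
        x=np.where(m[r])[0];print(r,x.min(),x.max(),len(x),onz(c,[(x.min()-.5,r),(x.max()+.5,r)],.008).round(4).tolist())
w=onz(c,[(282,333),(338,331),(340,402),(285,403.5),(306,178)],.008)
print(fit2(np.array([(-25,-18),(-25,18),(25,18),(25,-18),(-120,0)])/1000,w))
print(fit2(np.array([(-25,18),(-25,-18),(25,-18),(25,18),(-120,0)])/1000,w))
E
```

```text
205 292 319 28 [[0.3962, 0.0578, 0.008], [0.3986, 0.073, 0.008]]
320 297 321 25 [[0.466, 0.0487, 0.008], [0.4683, 0.0634, 0.008]]
340 282 338 57 [[0.4779, 0.0374, 0.008], [0.4834, 0.0716, 0.008]]
395 284 339 56 [[0.5175, 0.0315, 0.008], [0.5231, 0.0667, 0.008]]
(np.float64(-0.13266056303759746), array([0.50098023, 0.05208473]), array([[-0.6,  1. ],
       [-1.3, -1.1],
       [ 0.4, -0.3],
       [ 0.7,  0.3],
       [ 0.8,  0.1]]))
(np.float64(-0.13474175831032476), array([0.50097357, 0.05203522]), array([[ -5.4, -34.7],
       [  3.5,  34.6],
       [  5.2,  35.5],
       [ -4.1, -35.3],
       [  0.8,  -0.1]]))
```

Request:
{"api": "apply_moves", "payload": {
  "deltas": [
    [[-1,-1,-50],[0,0,0.025],0.5],
    [[-1,-1,-86],[0,0,0.025],0.5],
    [[-1,-1,-86],[0,0,0.025],0.5],
    [[-1,-1,-86],[0,0,0.025],0.2],
    [[-1,-1,-86],[0,0,0.025],0],
    [[-1,-1,-86],[0,0,0.025],0],
    [[-1,-1,-86],[0,0,0.025],0],
    [[-1,-1,-86],[0,0,0.025],0]
  ]
}}

```text
t: 20.48
eef_pos: [0.4211, 0.0628, 0.0106]
tool_rot: [0.066, 0.998, 0.0, 0.0]
force: [0.3, 0.2, 7.6]
width: 0.154
```

```bash
python3 - <<'E'
from h import *
s=read_state();print(s["t"],s["eef_pos"],s["tool_rot"],s["force"],s["width"])
c=capture("wrist");cv2.imwrite("pics/wrist11.png",c["color"][:,:,::-1])
E
```

```text
20.475 [0.42110822 0.0628353  0.01061872] [6.63529440e-02 9.97796093e-01 3.15614107e-05 4.92093555e-04] [0.32392832 0.16075838 7.63970434] 0.15444256375795373
```

View pics/wrist11.png

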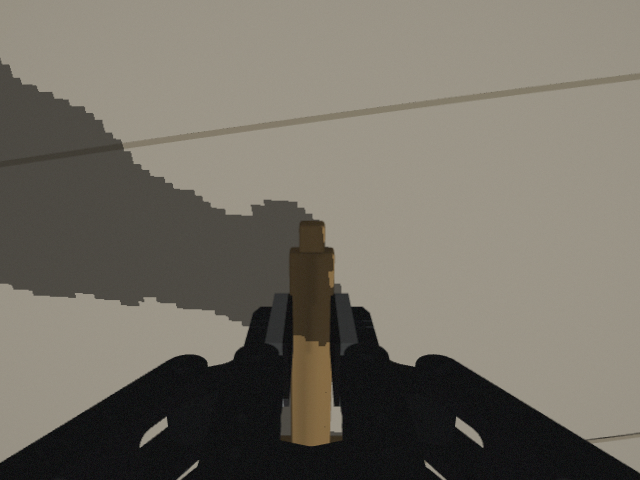

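The stake is held, with the grip 80.6 mm behind the plate centre. I'll carry it to a pose in front of the nest.

Request:
{"api": "apply_moves", "payload": {
  "deltas": [
    [[0,0,30],[0,0,0],0],
    [[0,0,50],[0,0,0],0],
    [[12,-55,50],[0,0,-0.024],0],
    [[24,-110,50],[0,0,-0.024],0],
    [[30,-160,50],[0,0,-0.024],0],
    [[35,-200,50],[0,0,-0.024],0],
    [[35,-200,34],[0,0,-0.024],0],
    [[35,-200,34],[0,0,-0.024],0],
    [[35,-200,34],[0,0,-0.024],0]
  ]
}}

```text
t: 21.65
eef_pos: [0.4556, -0.1367, 0.0446]
tool_rot: [0.078, 0.997, 0.0, -0.0]
force: [-0.2, 0.1, -0.1]
width: 0.16
```

```bash
python3 - <<'E'
from h import *
s=read_state();print(s["t"],s["eef_pos"],s["tool_rot"],s["force"],s["width"])
for n in["wrist","side","top"]:
    c=capture(n);cv2.imwrite(f"pics/{n}12.png",c["color"][:,:,::-1])
    if n=="side":crop(c,310,265,445,365,5,"pics/s12.png")
    if n=="top":crop(c,345,100,445,245,4,"pics/t12.png")
E
```

```text
21.65 [ 0.45560636 -0.1367153   0.04458303] [ 7.80368239e-02  9.96950463e-01  6.07485623e-05 -1.57801066e-04] [-0.16366804  0.10535916 -0.06832323] 0.15990552863716934
```

View pics/s12.png

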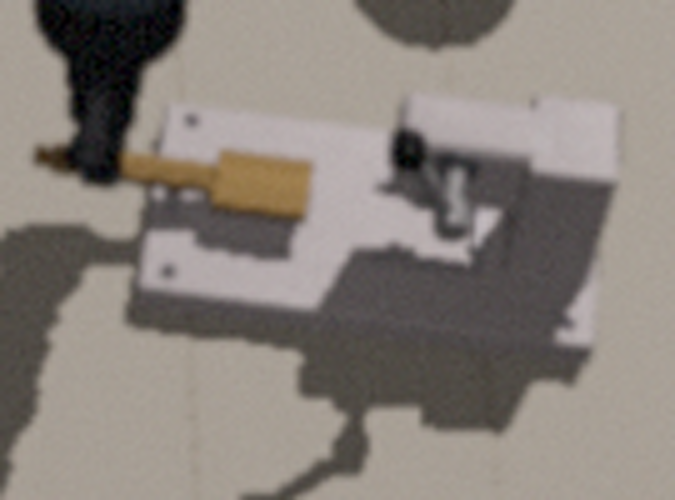

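View pics/t12.png

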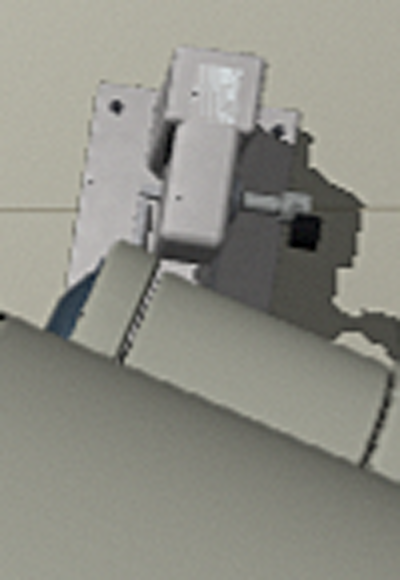

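View pics/wrist12.png

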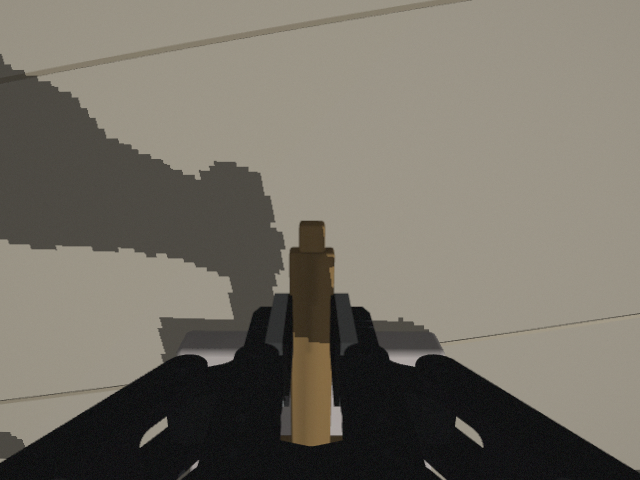

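The side view shows the plate level over the bed, with its top corners at crop (220,151), (312,160), (303,212) and (212,198). I'll compare these with the bed in the same view.

```bash
python3 - <<'E'
from fit import *
s=capture("side")
crop(s,345,285,385,325,16,"pics/s12b.png")
U=lambda p:(np.array(p,float)+.5)/5-.5+[310,265]
w=onz(s,U([(220,151),(312,160),(303,210),(213,198)]),.042)
print(fit2(np.array([(-25,18),(25,18),(25,-18),(-25,-18)])/1000,w))
for z in(.036,.040,.046):
    w=onz(s,U([(220,151),(312,160),(303,210),(213,198)]),z);print(z,w.mean(0),np.linalg.norm(w[1]-w[0]),np.linalg.norm(w[2]-w[1]))
E
```

```text
(np.float64(-0.15565065350175447), array([ 0.53803521, -0.14836541]), array([[ 1. , -3.7],
       [-0.8, -1.7],
       [-1.9,  2.8],
       [ 1.7,  2.5]]))
0.036 [ 0.53867974 -0.14425551  0.036     ] 0.04813028813757563 0.03195034985331234
0.04 [ 0.53825005 -0.14699544  0.04      ] 0.04797085510187313 0.03184451335272247
0.046 [ 0.53760552 -0.15110534  0.046     ] 0.04773170554831962 0.03168575860183756
```

View pics/s12b.png

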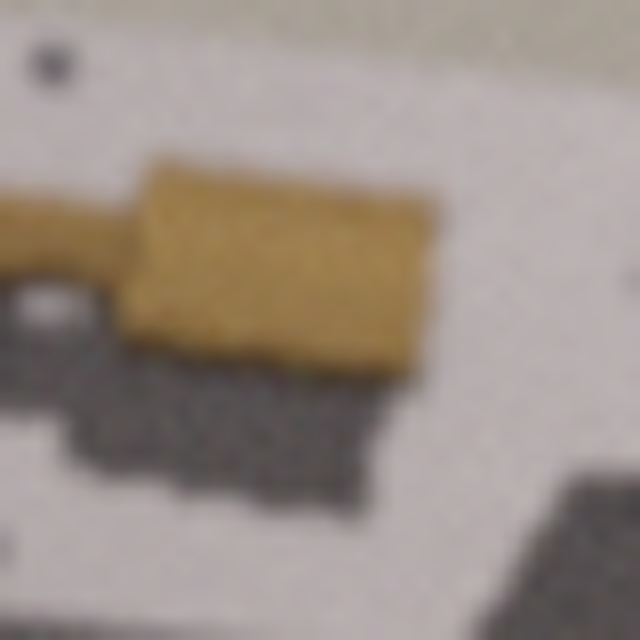

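Request:
{"api": "apply_moves", "payload": {
  "deltas": [
    [[20,-3,0],[0,0,0],0],
    [[40,-6.5,0],[0,0,0],0],
    [[60,-9.5,0],[0,0,0],0],
    [[75,-12,0],[0,0,0],0],
    [[83.5,-13.5,0],[0,0,0],0],
    [[83.5,-13.5,0],[0,0,0],0],
    [[83.5,-13.5,0],[0,0,0],0]
  ]
}}

```text
t: 22.72
eef_pos: [0.5385, -0.1504, 0.0443]
tool_rot: [0.078, 0.997, 0.0, -0.0]
force: [-0.1, 0.0, -0.4]
width: 0.16
```

```bash
python3 - <<'E'
from h import *
s=read_state();print(s["t"],s["eef_pos"],s["tool_rot"],s["force"],s["width"])
for n in["wrist","side"]:
    c=capture(n);cv2.imwrite(f"pics/{n}13.png",c["color"][:,:,::-1])
    if n=="side":crop(c,325,275,445,365,6,"pics/s13.png")
    if n=="wrist":crop(c,230,130,430,280,4,"pics/w13.png")
E
```

```text
22.725 [ 0.53853283 -0.1504104   0.04425139] [ 7.82968557e-02  9.96930018e-01  1.01641102e-04 -3.62688024e-04] [-0.09284958  0.01713907 -0.35911414] 0.16049650852003178
```

View pics/wrist13.png

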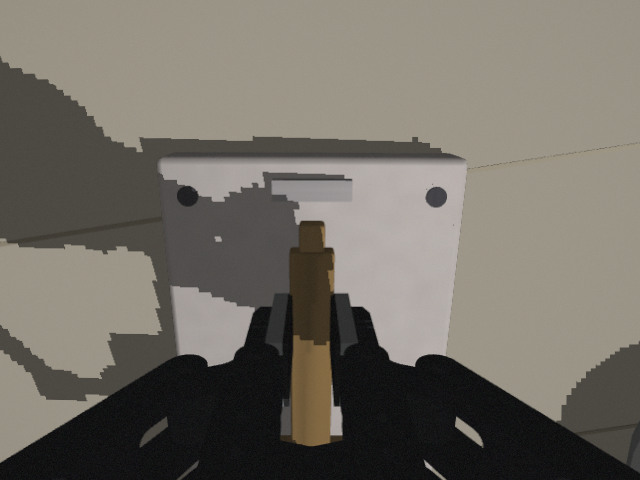

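View pics/s13.png

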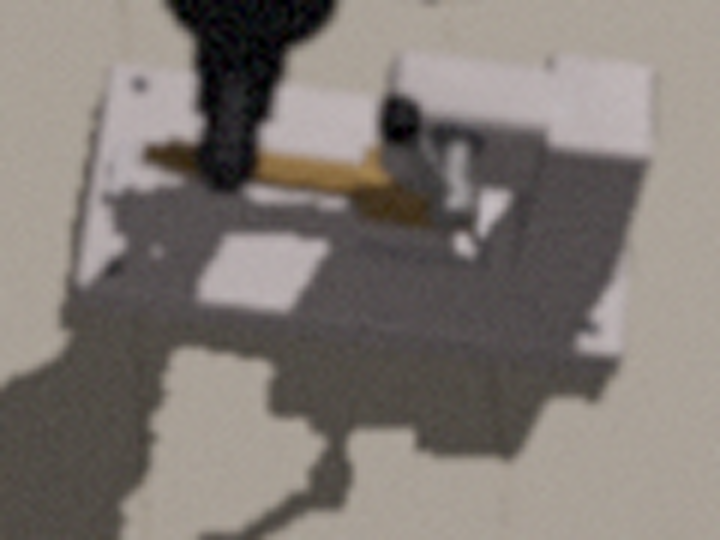

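View pics/w13.png

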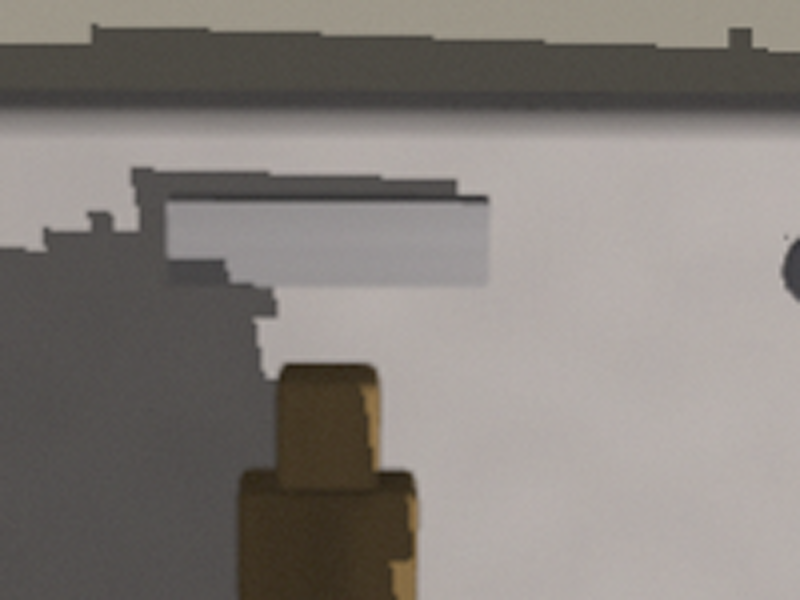

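In the wrist view the tip is at column 312.1 and the lip's centre at column 311.9, so the label is well centred sideways. Now the lengthwise gap.

```bash
python3 - <<'E'
from h import *
c=capture("wrist")
T=np.array(c["camera_from_world"]);print("cam",-T[:3,:3].T@T[:3,3])
e=np.array([.9877,-.1564]);f=np.array([.1564,.9877]);o=np.array([.5752,-.1562])
def E(uv,z):
    w=onz(c,[uv],z)[0,:2]-o; return (1000*np.array([w@e,w@f])).round(1)
print("tip",[ (z,E((312.1,221.1),z)) for z in(.041,.042,.043)])
print("lip far top",E((312,179.9),.025),"near bottom",E((312,201.1),.020),"near top?",E((312,201.1),.025))
print("lip ends",E((271.4,190),.025),E((352,190),.025))
print("bed front",E((312,155),.02),E((312,158),.02),"corners",E((160,160),.02),E((467,160),.02))
print("dots",E((187.5,196),.02),E((436.5,197),.02))
E
```

```text
cam [ 0.46264329 -0.13769725  0.17977468]
tip [(0.041, array([-76.3,   1. ])), (0.042, array([-76.6,   1. ])), (0.043, array([-76.9,   1. ]))]
lip far top [-87.8   1. ] near bottom [-78.7   1. ] near top? [-79.8   1. ]
lip ends [-84.1 -14.2] [-84.  16.]
bed front [-96.5   1. ] [-95.3   1. ] corners [-94.7 -56.8] [-94.7  59.9]
dots [-80.8 -47.4] [-80.3  49.5]
```

By the lip, the tip is 0.8 mm too far forward and centred sideways, well within the play. I'll lower it.

Request:
{"api": "apply_moves", "payload": {
  "deltas": [
    [[1,0,-4],[0,0,0],0],
    [[1,0,-8],[0,0,0],0],
    [[1,0,-11],[0,0,0],0],
    [[1,0,-12.5],[0,0,0],0],
    [[1,0,-13],[0,0,0],0],
    [[1,0,-13],[0,0,0],0]
  ]
}}

```text
t: 23.62
eef_pos: [0.5403, -0.1507, 0.0313]
tool_rot: [0.078, 0.997, -0.0, 0.0]
force: [-1.2, 0.2, -0.2]
width: 0.157
```

```bash
python3 - <<'E'
from h import *
s=read_state();print(s["t"],s["eef_pos"],s["tool_rot"],s["force"],s["torque"],s["width"])
for n in["wrist","side"]:
    c=capture(n);cv2.imwrite(f"pics/{n}14.png",c["color"][:,:,::-1])
    if n=="side":crop(c,325,275,445,365,6,"pics/s14.png")
    if n=="wrist":crop(c,230,130,430,280,4,"pics/w14.png")
E
```

```text
23.625 [ 0.54025909 -0.15066769  0.03131064] [ 7.83004952e-02  9.96929803e-01 -2.45080600e-05  1.59537040e-05] [-1.17568643  0.18779919 -0.15770747] [ 0.01898836 -0.0525726  -0.02136713] 0.15716891212108994
```

View pics/s14.png

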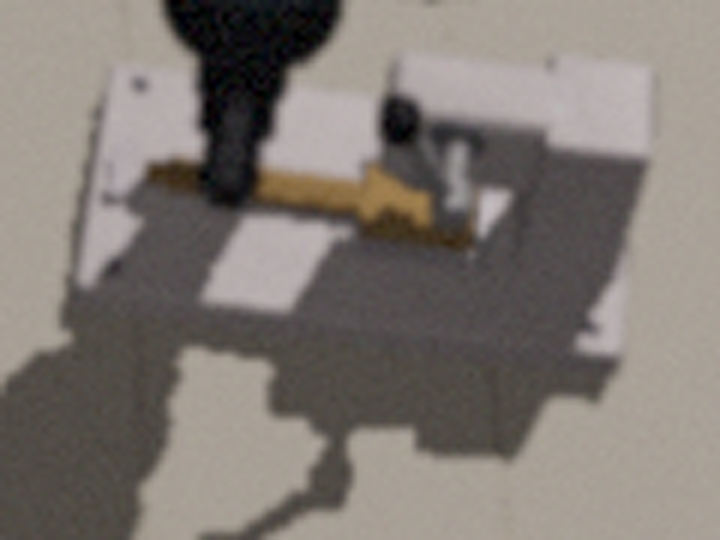

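View pics/w14.png

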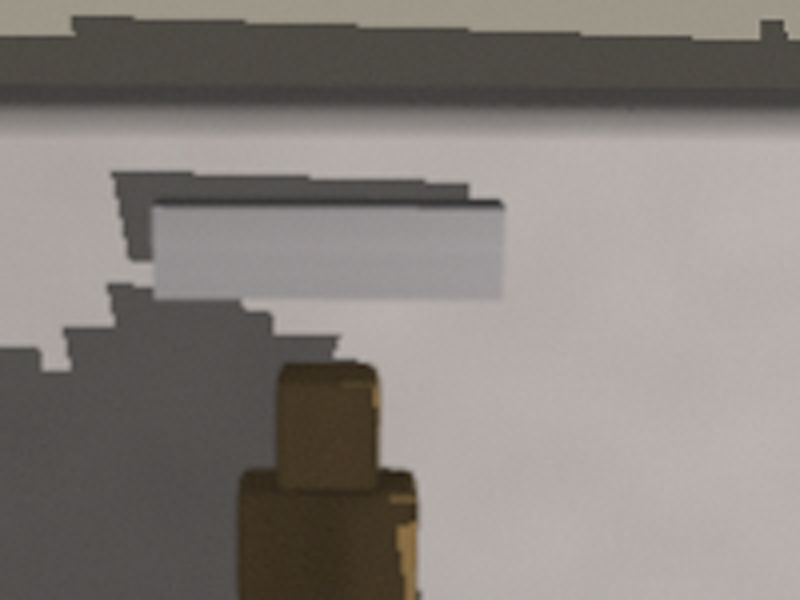

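```bash
python3 - <<'E'
from h import *
c=capture("wrist")
e=np.array([.9877,-.1564]);f=np.array([.1564,.9877]);o=np.array([.5752,-.1562])
def E(uv,z):
    w=onz(c,[uv],z)[0,:2]-o; return (1000*np.array([w@e,w@f])).round(1)
print("tip",E((312.1,221.1),.0287),"lip far",E((312,180.5),.025),"near bot",E((312,204.5),.02),E((312,204.5),.025))
E
```

```text
tip [-74.8   1.1] lip far [-88.2   1. ] near bot [-78.6   1.1] [-79.8   1. ]
```

Request:
{"api": "apply_moves", "payload": {
  "deltas": [
    [[0,0,-1],[0,0,0],0],
    [[0,0,-1.3],[0,0,0],0],
    [[0,0,-1.3],[0,0,0],0]
  ]
}}

```text
t: 24.15
eef_pos: [0.5404, -0.1507, 0.0306]
tool_rot: [0.078, 0.997, -0.0, 0.0]
force: [-3.5, 1.1, 13.1]
width: 0.158
```

The label is touching down, with a tip-to-lip gap of about 4 mm (ideal is 4). I'll let go.

Request:
{"api": "apply_moves", "payload": {
  "deltas": [
    [[0,0,0.8],[0,0,0],0.25],
    [[0,0,0.8],[0,0,0],0.45],
    [[0,0,0.8],[0,0,0],0.45],
    [[0,0,0.8],[0,0,0],0.45],
    [[0,0,30],[0,0,0],0.45],
    [[-20,3,80],[0,0,0],0.45],
    [[-60,9,130],[0,0,0],0.45],
    [[-60,9,130],[0,0,0],0.45],
    [[-60,9,130],[0,0,0],0.45]
  ]
}}

```text
t: 25.28
eef_pos: [0.4805, -0.1418, 0.16]
tool_rot: [0.078, 0.997, -0.0, 0.0]
force: [-0.5, 0.2, 0.3]
width: 0.451
```

```bash
python3 - <<'E'
from h import *
s=read_state();print(s["t"],s["eef_pos"],s["tool_rot"],s["force"],s["width"])
for n in["wrist","side"]:
    c=capture(n);cv2.imwrite(f"pics/{n}15.png",c["color"][:,:,::-1])
    if n=="side":crop(c,325,275,445,365,6,"pics/s15.png")
E
```

```text
25.275 [ 0.48054185 -0.14181978  0.15995325] [ 7.84062232e-02  9.96921409e-01 -1.30001680e-04  3.89146126e-04] [-0.4653899   0.21649121  0.26592993] 0.4513399888068083
```

View pics/s15.png

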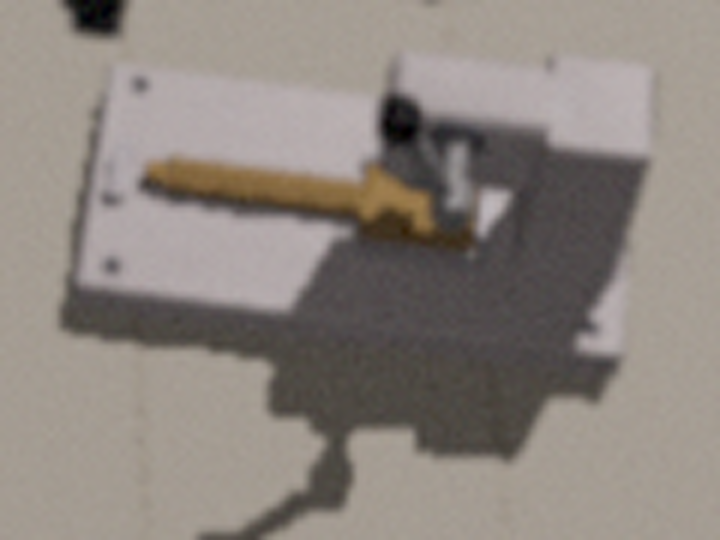

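View pics/wrist15.png

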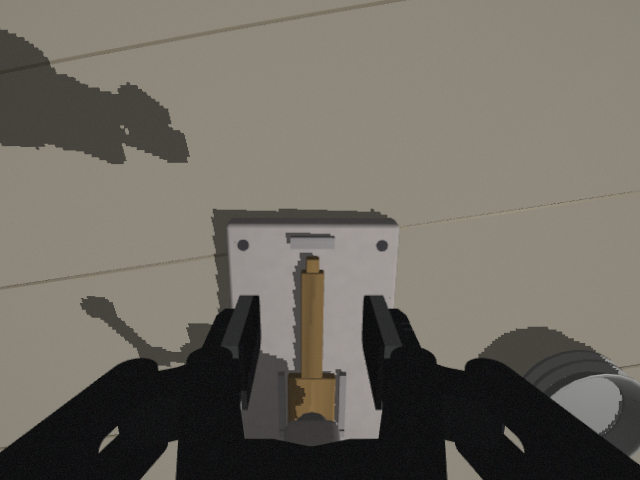

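The label lies flat and is let go. In the wrist view the plate spans columns 289–336, between fences at about 285 and 341, and the tip at (313,258) sits just behind the lip. Now I'll take the raised knob again.

Request:
{"api": "apply_moves", "payload": {
  "deltas": [
    [[0,0,60],[0,0,0],0.35],
    [[50,-30,60],[0,0,0],0.35],
    [[100,-60,60],[0,0,0],0.35],
    [[114.5,-69.5,60],[0,0,0],0.35],
    [[114.5,-69.5,60],[0,0,0],0.35],
    [[114.5,-69.5,20],[0,0,0],0.35],
    [[114.5,-69.5,-8],[0,0,0],0.35],
    [[114.5,-69.5,-8],[0,0,0],0.35],
    [[114.5,-69.5,-8],[0,0,0],0],
    [[114.5,-69.5,-8],[0,0,0],0],
    [[114.5,-69.5,-8],[0,0,0],0],
    [[114.5,-69.5,-8],[0,0,0],0]
  ]
}}

```text
t: 26.88
eef_pos: [0.5947, -0.2117, 0.153]
tool_rot: [0.078, 0.997, -0.001, 0.0]
force: [-1.4, -5.4, -7.6]
width: 0.15
```

Gripped. Now I'll bring it down the arc to about 0.3 rad.

Request:
{"api": "apply_moves", "payload": {
  "deltas": [
    [[-5,0.8,-3],[0,0,0],0],
    [[-10,1.6,-6.5],[0,0,0],0],
    [[-14.4,2.3,-10.4],[0,0,0],0],
    [[-18.5,2.9,-14.8],[0,0,0],0],
    [[-22,3.5,-19.6],[0,0,0],0],
    [[-25,4,-24.7],[0,0,0],0],
    [[-27.7,4.4,-30],[0,0,0],0],
    [[-29.7,4.7,-35.7],[0,0,0],0],
    [[-29.7,4.7,-35.7],[0,0,0],0],
    [[-29.7,4.7,-35.7],[0,0,0],0.35],
    [[-29.7,4.7,-35.7],[0,0,0],0.35],
    [[-29.7,4.7,-35.7],[0,0,0],0.35],
    [[-29.7,4.7,30],[0,0,0],0.35],
    [[-29.7,4.7,50],[0,0,0],0],
    [[-29.7,4.7,50],[0,0,0],0]
  ]
}}

```text
t: 28.75
eef_pos: [0.5659, -0.2068, 0.2039]
tool_rot: [0.078, 0.997, -0.001, 0.002]
force: [-0.4, -0.5, -0.4]
width: 0.0
```

```bash
python3 - <<'E'
from h import *
s=read_state();print(s["t"],s["eef_pos"],s["tool_rot"],s["force"],s["width"])
for n in["wrist","side"]:
    c=capture(n);cv2.imwrite(f"pics/{n}16.png",c["color"][:,:,::-1])
    if n=="side":crop(c,325,275,445,365,6,"pics/s16.png")
E
```

```text
28.75 [ 0.56592003 -0.20678929  0.20387615] [ 7.82631548e-02  9.96931170e-01 -6.22543835e-04  1.65345528e-03] [-0.43466728 -0.47893645 -0.44154447] 0.000395276329935816
```

View pics/s16.png

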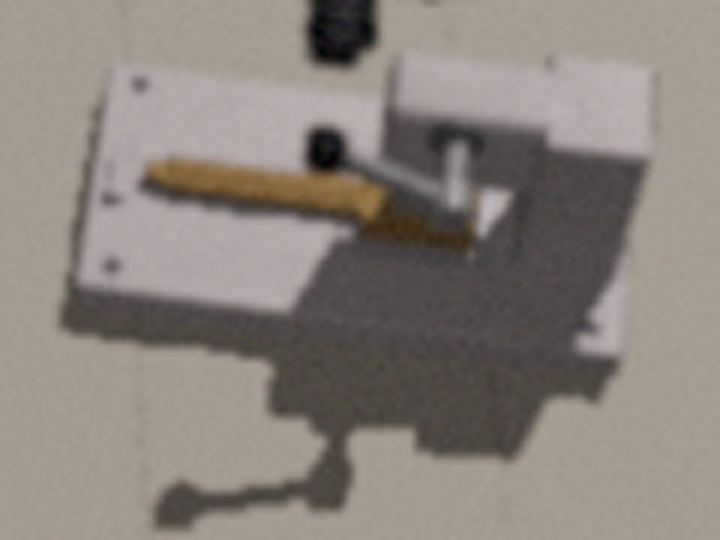

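View pics/wrist16.png

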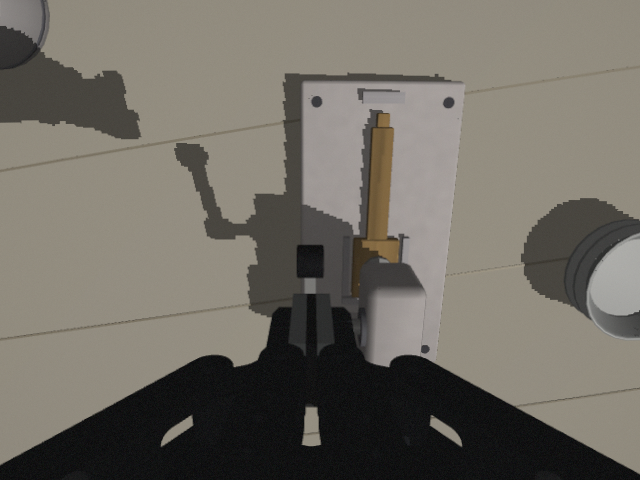

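The label is undisturbed and the lever is at about 0.45 rad, with the knob at side (378.6,299.4). I'll press the knob down from above with shut fingers.

Request:
{"api": "apply_moves", "payload": {
  "deltas": [
    [[0,0,-40],[0,0,0],0],
    [[-1,0,-55],[0,0,0],0],
    [[-1,0,-60],[0,0,0],0],
    [[-2,0,-64],[0,0,0],0],
    [[-2,0,-67],[0,0,0],0],
    [[-2,0,-69],[0,0,0],0],
    [[-2,0,-69],[0,0,0],0]
  ]
}}

```text
t: 29.72
eef_pos: [0.5632, -0.2066, 0.1334]
tool_rot: [0.078, 0.997, -0.0, 0.0]
force: [-2.3, -0.0, 4.2]
width: 0.002
```

Request:
{"api": "apply_moves", "payload": {
  "deltas": [
    [[0,0,-1],[0,0,0],0],
    [[0,0,-2],[0,0,0],0],
    [[0,0,-2],[0,0,0],0]
  ]
}}

```text
t: 30.1
eef_pos: [0.5631, -0.2066, 0.1323]
tool_rot: [0.078, 0.997, -0.0, 0.0]
force: [-8.8, 2.3, 20.9]
width: -0.004
```

The knob is firm at 21 N, so the foot is resting on the label. I'll back off and check.

Request:
{"api": "apply_moves", "payload": {
  "deltas": [
    [[0,0,10],[0,0,0],0],
    [[0,0,50],[0,0,0],0],
    [[-60,20,100],[0,0,0],0],
    [[-90,80,120],[0,0,0],0],
    [[-90,100,120],[0,0,0],0],
    [[-90,100,120],[0,0,0],0],
    [[-90,100,120],[0,0,0],0]
  ]
}}

```text
t: 30.98
eef_pos: [0.4735, -0.1068, 0.2512]
tool_rot: [0.078, 0.997, -0.0, 0.0]
force: [0.5, -0.5, 0.1]
width: -0.001
```

```bash
python3 - <<'E'
from h import *
s=read_state();print(s["t"],s["eef_pos"],s["force"],s["width"])
for n in["wrist","side","top"]:
    c=capture(n);cv2.imwrite(f"pics/{n}17.png",c["color"][:,:,::-1])
    if n=="side":crop(c,325,275,445,365,6,"pics/s17.png")
    if n=="top":crop(c,345,100,445,235,4,"pics/t17.png")
E
```

```text
30.975 [ 0.4734945  -0.1067827   0.25120825] [ 0.48333096 -0.52509327  0.0820247 ] -0.0014331746222825273
```

View pics/s17.png

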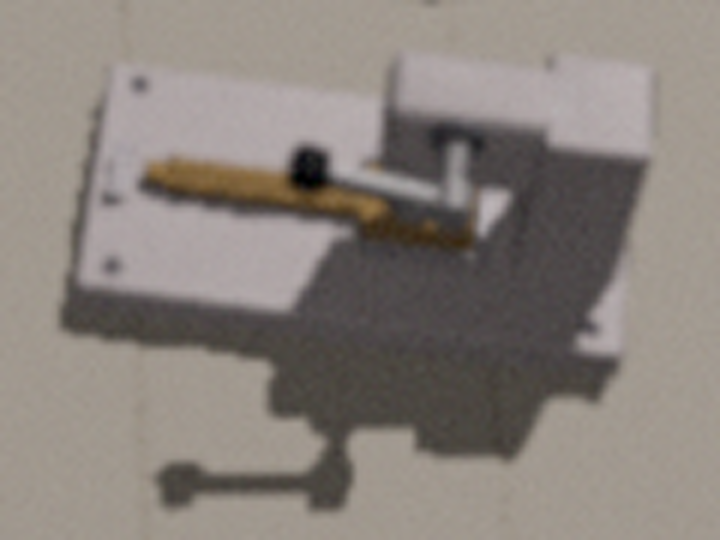

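View pics/t17.png

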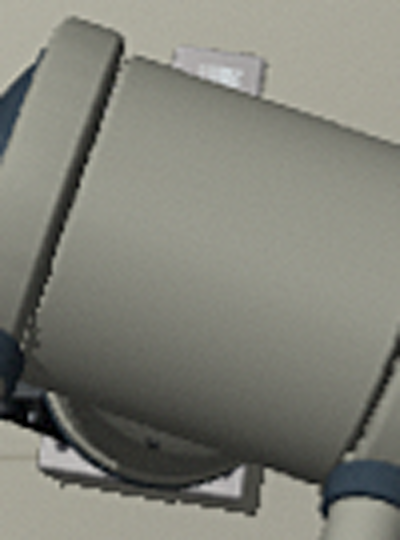

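View pics/wrist17.png

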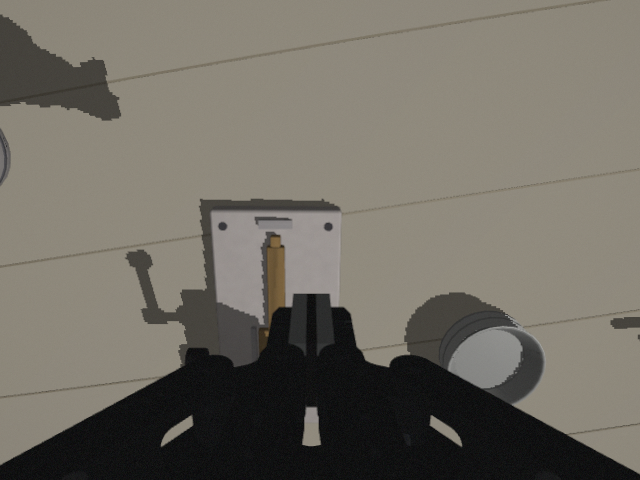

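The knob is back near its starting spot. I'll quantify it by the dark-blob centroid against the lever's vertical plane.

```bash
python3 - <<'E'
from h import *
s=capture("side")
o=np.array([.5752,-.1562]);e=np.array([.9877,-.1564]);f=np.array([.1564,.9877])
for n in("side0","side4","side6","side17"):
    g=cv2.cvtColor(cv2.imread(f"pics/{n}.png"),cv2.COLOR_BGR2GRAY)
    m=np.zeros_like(g);m[290:312,370:398]=(g[290:312,370:398]<45)
    _,_,st,ct=cv2.connectedComponentsWithStats(m);i=1+np.argmax(st[1:,4]);u=ct[i]
    C,d=ray(s,[u]);d=d[0]; k=(-.052-(C[:2]-o)@f)/(d[:2]@f);P=C+k*d
    x=(P[:2]-o)@e;print(n,u,st[i,4],"x",x,"z",P[2],"q",np.arctan2(P[2]-.105,.055-x))
E
```

```text
side0 [376.03703704 303.22222222] 27 x -0.003487185954292378 z 0.1160095263780414 q 0.18606104585875774
side4 [387.41176471 295.73529412] 34 x 0.02018631209200824 z 0.15273874623739836 q 0.9407051794222314
side6 [391.38888889 295.13888889] 36 x 0.029132094050103318 z 0.15715002151109658 q 1.1103308238079401
side17 [376.13333333 303.23333333] 30 x -0.0032539202685021498 z 0.11601464902851566 q 0.1868738150130304
```

The lever is at about 0.19 rad and goes no further, so the sole is about 8 mm over the bed. I'll make a last check of the label against the lip and the bystanders, then hand in.

```bash
python3 - <<'E'
from h import *
c=capture("wrist");crop(c,200,190,350,350,4,"pics/w18.png")
e=np.array([.9877,-.1564]);f=np.array([.1564,.9877]);o=np.array([.5752,-.1562])
E=lambda uv,z:(1000*np.array([(onz(c,[uv],z)[0,:2]-o)@e,(onz(c,[uv],z)[0,:2]-o)@f])).round(1)
print("tip",E((275.5,236),.028),"lip",E((275,219.5),.025),E((275,228),.02),"stake low",E((276,305),.028))
a=cv2.imread("pics/side0.png").astype(int);b=cv2.imread("pics/side17.png").astype(int)
for n,(x,y) in dict(trays=(403,248),charger=(302,403),canister=(290,184),bird=(400,194)).items(): print(n,abs(a-b)[y-18:y+18,x-18:x+18].mean().round(2))
E
```

```text
tip [-74.2   1.3] lip [-88.7   1. ] [-79.4   0.3] stake low [-6.  -0.1]
trays 5.37
charger 6.37
canister 5.69
bird 5.95
```

View pics/w18.png

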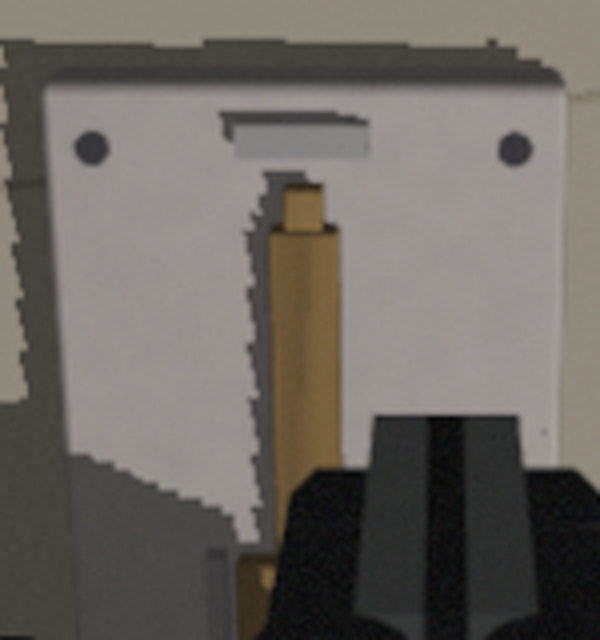

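The tip is centred behind the lip with a gap of about 4–5 mm, and the bystander patches differ only at noise level (about 5–6 grey levels, the same at all four). Handing in.

```bash
python3 - <<'E'
from cell import *
print(job_done(), read_state()["t"])
E
```

```text
the job is handed in; nothing more can be done
the job is handed in; nothing more can be done
```

The smallest label is lying flat in the nest with its stake to the front, and the lever is down with the foot resting on its plate. I handed the job in at about 31 s, and no verdict was reported.

- **Lever up:** the first lift, gripping the knob, reached only about 0.94 rad because the knob slipped in the grip. I pushed it again with shut fingers and then measured 1.10 rad.
- **Label:** I drew it out of the caddy by its plate, set it down on the sill, and took it again by the stake. I laid it between the fences and let go with the lever still up.
- **Lever down:** I gripped the knob and brought it to about 0.45 rad, then pressed it down until it held firm at 21 N.

**Last checks:**
- **Lever:** about 0.19 rad, which puts the foot about 8 mm over the bed, inside the 9.8 mm limit.
- **Label lengthwise:** the tip is about 4–5 mm behind the front lip, where the ideal is 4 mm.
- **Label sideways:** within about 1 mm of centre.
- **Bystanders:** the trays, charger, canister and bird show no visible change from the start pictures.
- **Arm:** clear of everything.

**Disagreement:** before insertion, the side view put the label about 2–3 mm further in than the arm pose did. I split the difference and then relied on the wrist view against the lip. The plate itself was hidden under the head in the last wrist picture, so its final position is inferred from the stake and the lip.

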